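# Dispense check balls into pump housings

### The arm

A 7-joint arm with a two-finger parallel gripper is mounted at the origin on the work surface. World frame = base frame: x ahead of the robot, y to its left, z up, the work surface at z = 0. Lengths are in m, angles in rad, forces in N, time in s.
With the tool pointing down it reaches from about 0.425 to 0.925 m from the base axis. Payload 6.8 kg.
Tool frame: the origin (TCP) lies midway between the tips of the shut fingers; the grasp point (between the pads) lies 19 mm behind it; z points along the fingers, y is the line along which they close (so a half turn about z gives the same grasp; the last joint's range is limited). The gripper opens to 85 mm and grips with 20 to 120 N. Pads are 22 mm wide; open, the fingers measure 114 mm over their backs; the gripper's body (76 mm by 85 mm) begins 54 mm behind the grasp point. The pads swing forward as they close: fully open they stand 13 mm farther back than shut.
Start: joints at [-1.243, 0.477, 0.022, 1.555, -0.011, 1.109, -0.083], TCP at [0.285, 0.612, 0.231] pointing down, gripper open.
Joint ranges: [-2.96, 2.96], [-0.34, 2.1], [-1.41, 1.46], [0.24, 2.44], [-1.37, 4.51], [0.17, 1.92], [-2.96, 2.96]. Speed limits (rad/s): [2.39, 2.39, 3.14, 3.14, 3.14, 3.14, 3.14].

### API

Orientations are given as a rotation vector (axis times angle).
In Python, from bench import status, vision, r gives the robot as it stands. The module is installed in compiled form; this text tells all that it offers.
- The arm moves only by the shell command python3 -m handwheel 'ROWS' [OPENING] [FORCE]. ROWS is JSON, a list of rows, each an object with "dp": the shift along the tool's x, y, z in m, a list of three; "delta_rot": the turn, a rotation vector about the tool's x, y, z in rad, a list of three. In form: [{"dp": [x, y, z], "delta_rot": [rx, ry, rz]}, ...]. A call has 1 to 12 rows; each row is the pose to reach, as a shift and turn from the pose commanded when the call began, along the tool's axes at that moment; what a row does not reach only later rows make up. A row lasts 1/8 s, in which the tool goes at most 62.5 mm and 10.7 degrees, less where a joint would pass 70% of its speed; a pose out of reach is approached as far as the arm can. A call with a gripper value outside its range is refused whole. OPENING is the opening, from 0 (shut) to 1 (fully open), set as the call begins (- or left out, the last holds). The fingers move at their own pace and stop on an object; FORCE is the grip in N (left out, the last holds). Time passes only in rows, so rows that repeat a pose let the fingers close. It gives the time, the measured TCP pose, the force, the opening and the grip force at its end, in the units of the state.
- status.get_obs(): the state, without advancing time (a new reading comes with each control period).
- vision.grab_frame(name): name is "scene" or "top"; returns a dict with "img" (384x512x3 uint8, blue, green, red), "fovy" (degrees; the focal length in pixels is half the picture's height over the tangent of half this angle, whatever the lens; pixels are square), "cx", "cy" (the principal point, pixels), "world_from_camera" (4x4, takes a point from camera to world coordinates). Camera axes: x right, y up, looking along -z (the intrinsics and any distortion apply to the point x, -y, -z); pixel columns grow to the right and rows downward; lengths in m; the calibration is good to about 2 mm. A picture is of the moment at which its call begins. There is no depth.
- r.hand_in(): hands the job in; it is judged then, once.
The state is a dict: "clock": time; "joints": joint angles; "qvel": joint speeds; "tau": joint torques, N m; "tcp_pos": TCP position; "orientation": TCP orientation; "contact_force": force on the tool from outside, world axes, zero at the start; "moment": the same for the moment, N m; "grip_width": finger opening in m; "gripper_force": force on a finger pad.
Only numpy, scipy, OpenCV 4.12 (cv2) and the standard library are available. Lean on these libraries where they do the work, as an engineer would, in place of code of your own. Each camera call takes 0.05 s, during which the arm holds its last target. There are 200 camera calls.

### The job

Lift the brass tee fitting that jams the ball chute out and leave it in the small green bin, so that the waiting ball can roll down. Then turn the hopper's dial until the hole that the balls just fit through stands at the pouring mark, not the one too small for them or the one far too large, and only then tip the hopper over by its crank, all the way to its stop, so that all its balls run out, and swing it back upright. Finally turn the dial fully back to its closed stop and set one ball in the cup on top of every housing in the blue tray (spare balls may stay in the chute), leaving the housings standing upright and the tape roll, screwdriver and jar alone.

Things in the scene. Friction and masses are not known exactly. Their poses are not given: they have to be found in the camera images.
- station: Fixed station. Origin on the bench under the hopper's pivot (195 mm up); x along the axle, y uphill along the chute, z up. Chute (22 mm wide inside, 10 deg) runs to -y; floor 30 mm high at the end stop. Ball at the stop: centre (0,-263,40) mm; next ones 18 mm apart uphill. Walls 14 mm high, 3 thick; last 28 mm only 3 mm lips, so fingers can straddle a ball. Posts x=+-60, 209 high
- hopper (a joint): tipping angle about the station's +x through the pivot: 0 upright (stop), 2.1 rad tipped over towards station -y (stop). Stays where left, friction about 0.22 N m. Hopper: grey canister, 94 mm diameter, 45 mm below to 50 mm above the pivot, dial on top; a pointed nose (the pouring mark) on its station -y side shows where balls come out, into the chute, where they queue
- crank_pin (a point): middle of the crank's black handle: level round pin, 14 mm diameter, 60 mm long, parallel to station x, fixed to the hopper 80 mm from the pivot axis, 103 mm to station -x of its middle. Hopper upright: on the +y side, 30 deg above level seen from the pivot; tipping carries it over the top to the -y side. Can be pinched from above, fingers closing along station y; it turns in the grip
- dial (a joint): angle of the dial on the hopper, counter-clockwise seen from above, 0 to 4.2 rad, friction about 0.05 N m, stays where left. At the pouring mark stands: at 0 no hole (closed), at 1.25 rad the 12 mm hole, at 2.40 rad the 24 mm hole, at 3.80 rad the 32 mm hole (hole centres 32 mm from the axis)
- dial_grip (a point): on the dial's axis in its black knob; the knob is a bar 21 mm long along this point's x, 12 mm wide along its y (grip across y), from 14 mm below to 10 mm above this point. The aluminium dial disc, 100 mm across, has its top face 14 mm below this point. Tips with the hopper
- tee: brass tee fitting standing in the chute and blocking it at the start: block 20 x 36 x 20 mm (long along its y, along the chute) with a round branch, 18 mm in diameter (20 mm at its rim), going up along its z to 48 mm height. Origin: centre of the block's underside. About 0.14 kg
- tee_branch (a point): point on the tee's branch axis to grip, 36 mm above its underside (branch free from 20 to 48 mm)
- bin: small loose green bin for rejected parts, 85 x 85 x 42 mm outside, walls 3.5 mm, open on top. Origin: centre of its underside; sides along its x and y
- tray: fixed blue tray, 215 x 215 mm outside, rim 18 mm high, floor 4 mm thick, in which the housings stand. Origin: centre of its underside
- ball0: steel check ball, 18 mm in diameter, 24 g, origin at its centre; waits in the chute just uphill of the tee at the start; rolls freely, comes to rest on a level floor
- ball1: steel check ball, 18 mm in diameter, 24 g, origin at its centre; lies in the hopper at the start; rolls freely, comes to rest on a level floor
- ball2: steel check ball, 18 mm in diameter, 24 g, origin at its centre; lies in the hopper at the start; rolls freely, comes to rest on a level floor
- ball3: steel check ball, 18 mm in diameter, 24 g, origin at its centre; lies in the hopper at the start; rolls freely, comes to rest on a level floor
- housing1: loose aluminium pump housing (may be absent): square flange 56 x 56 x 8 mm, round body 44 mm in diameter and 44 mm high, side port, on top a cup 25 mm wide and 7 mm deep for one ball. Origin: centre of its underside, z up. 0.22 kg; the body may be gripped across its diameter
- seat1 (a point): centre of a ball sitting in the middle of the cup of housing1: 46 mm above the housing's underside, 2 mm above the cup's rim (the ball has 3 mm play sideways)
- housing2: loose aluminium pump housing (may be absent): square flange 56 x 56 x 8 mm, round body 44 mm in diameter and 44 mm high, side port, on top a cup 25 mm wide and 7 mm deep for one ball. Origin: centre of its underside, z up. 0.22 kg; the body may be gripped across its diameter
- seat2 (a point): centre of a ball sitting in the middle of the cup of housing2: 46 mm above the housing's underside, 2 mm above the cup's rim (the ball has 3 mm play sideways)
- housing3: loose aluminium pump housing (may be absent): square flange 56 x 56 x 8 mm, round body 44 mm in diameter and 44 mm high, side port, on top a cup 25 mm wide and 7 mm deep for one ball. Origin: centre of its underside, z up. 0.22 kg; the body may be gripped across its diameter
- seat3 (a point): centre of a ball sitting in the middle of the cup of housing3: 46 mm above the housing's underside, 2 mm above the cup's rim (the ball has 3 mm play sideways)
- housing4: loose aluminium pump housing (may be absent): square flange 56 x 56 x 8 mm, round body 44 mm in diameter and 44 mm high, side port, on top a cup 25 mm wide and 7 mm deep for one ball. Origin: centre of its underside, z up. 0.22 kg; the body may be gripped across its diameter
- seat4 (a point): centre of a ball sitting in the middle of the cup of housing4: 46 mm above the housing's underside, 2 mm above the cup's rim (the ball has 3 mm play sideways)
- tape: roll of paper tape lying flat, 84 mm in diameter, 20 mm high, bystander. Origin: centre of its underside
- driver: screwdriver, 190 mm long, lying on the bench, bystander. Origin: under its middle
- jar: closed jar, 60 mm in diameter, 85 mm high, bystander. Origin: centre of its underside
There are look-alikes about, which are no part of the job. Of the things that look like the bin, take the one that is farthest to the robot's right at the start.

How it is judged:
On the way, in this order (a step that is already met when the one before it is completed fails the run):
1. the tee fitting is lifted clear of the chute while the hopper is upright (z of tee in the frame of station above 0.07 m and value of joint hopper below 0.3 rad), for 0.1 s.
2. the dial stands with the 24 mm hole at the pouring mark (within 0.12 rad), the hopper upright (value of joint dial between 2.28 and 2.52 rad and value of joint hopper below 0.3 rad), for 0.2 s.
3. the hopper is tipped over (beyond 1.9 rad) (value of joint hopper above 1.9 rad), for 0.2 s.
4. the hopper is upright again (within 0.12 rad) and its three balls are out (value of joint hopper below 0.12 rad and height (world z) of each of ball1, ball2, ball3 below 0.1 m), for 0.2 s.
At the end, for the whole second after the job is handed in: Every housing upright (0.1 rad) with a ball at rest in its cup (within 7 mm of the seat point); the tee at rest in the bin (origin inside its outline, below 50 mm); the hopper upright (0.12 rad), its three balls out (centres below 100 mm), the dial closed (below 0.15 rad) (all of step 4 and value of joint dial below 0.15 rad and x of tee in the frame of bin between -0.042 and 0.042 m and y of tee in the frame of bin between -0.042 and 0.042 m and height (world z) of tee below 0.05 m and linear speed of tee below 0.03 m/s and ((distance between ball0 and seat1 below 0.007 m and linear speed of ball0 below 0.03 m/s) or (distance between ball1 and seat1 below 0.007 m and linear speed of ball1 below 0.03 m/s) or (distance between ball2 and seat1 below 0.007 m and linear speed of ball2 below 0.03 m/s) or (distance between ball3 and seat1 below 0.007 m and linear speed of ball3 below 0.03 m/s)) and angle between each of housing1, housing2, housing3, housing4's own z axis and vertical below 0.1 rad and ((distance between ball0 and seat2 below 0.007 m and linear speed of ball0 below 0.03 m/s) or (distance between ball1 and seat2 below 0.007 m and linear speed of ball1 below 0.03 m/s) or (distance between ball2 and seat2 below 0.007 m and linear speed of ball2 below 0.03 m/s) or (distance between ball3 and seat2 below 0.007 m and linear speed of ball3 below 0.03 m/s)) and ((distance between ball0 and seat3 below 0.007 m and linear speed of ball0 below 0.03 m/s) or (distance between ball1 and seat3 below 0.007 m and linear speed of ball1 below 0.03 m/s) or (distance between ball2 and seat3 below 0.007 m and linear speed of ball2 below 0.03 m/s) or (distance between ball3 and seat3 below 0.007 m and linear speed of ball3 below 0.03 m/s)) and ((distance between ball0 and seat4 below 0.007 m and linear speed of ball0 below 0.03 m/s) or (distance between ball1 and seat4 below 0.007 m and linear speed of ball1 below 0.03 m/s) or (distance between ball2 and seat4 below 0.007 m and linear speed of ball2 below 0.03 m/s) or (distance between ball3 and seat4 below 0.007 m and linear speed of ball3 below 0.03 m/s))); the robot touches nothing.
It fails at once if the hopper is tipped beyond 0.8 rad while the dial is more than 0.2 rad away from the 24 mm hole (value of joint hopper above 0.8 rad and (value of joint dial below 2.2 rad or value of joint dial above 2.6 rad)).
It fails at once if the tape roll is moved by more than 30 mm (distance of tape from where it was at the start of the episode above 0.03 m).
It fails at once if the screwdriver is moved by more than 30 mm (distance of driver from where it was at the start of the episode above 0.03 m).
It fails at once if the jar is moved by more than 30 mm (distance of jar from where it was at the start of the episode above 0.03 m).
Of housing1, housing2, housing3, housing4 only 2 to 4 are there at a start; the rules pass over those that are not, and their reading is None.
At some moment in a run one of housing1, housing2, housing3, housing4 may be knocked a few centimetres aside while the robot is not near it.
It also fails if it takes over 210 s, if anything falls off the work surface, if the arm or the gripper's body presses on something with over 40 N, if the wrist force passes 120 N, or if a joint passes its speed limit or range.

## Working session

There is one attempt and no reset: what is moved stays moved. The work goes in short steps, Python scripts to look and compute and a shell command to move; the robot and the scene stay as the last step left them, time stands still between calls to the robot, and variables do not carry over. Pictures are saved under pics/ and viewed, at most 14 in all, crops included, and the job is handed in when it is done.

```bash
ls; mkdir -p pics
cat > h.py <<'E'
import numpy as np, cv2
from scipy.spatial.transform import Rotation as R
from bench import status, vision, r
def grab(n,save=None):
    f=vision.grab_frame(n)
    if save: cv2.imwrite('pics/'+save,f['img'])
    return f
def K(f):
    h,w=f['img'].shape[:2]; fl=h/2/np.tan(np.radians(f['fovy'])/2); return fl,f['cx'],f['cy']
def ray(f,u,v):
    fl,cx,cy=K(f); T=np.array(f['world_from_camera'])
    d=T[:3,:3]@np.array([(u-cx)/fl,-(v-cy)/fl,-1]); return T[:3,3],d
def onz(f,u,v,z):
    o,d=ray(f,u,v); return o+d*(z-o[2])/d[2]
def proj(f,p):
    fl,cx,cy=K(f); T=np.array(f['world_from_camera']); q=T[:3,:3].T@(np.array(p)-T[:3,3])
    return np.array([cx+fl*q[0]/-q[2],cy-fl*q[1]/-q[2]])
E
python3 - <<'E'
from h import *
for n in('scene','top'):
    f=grab(n,n+'0.png'); print(n,{k:v for k,v in f.items() if k!='img'})
print(status.get_obs())
E
```

```text
pics
scene {'fovy': 56.407724330918185, 'cx': 253.98514507878707, 'cy': 183.93277311959974, 'world_from_camera': array([[-0.30116742, -0.50070124,  0.81153956,  1.41223039],
       [ 0.95356978, -0.15964688,  0.25537728,  0.26385012],
       [ 0.00169203,  0.85077091,  0.52553401,  0.74086118],
       [ 0.        ,  0.        ,  0.        ,  1.        ]])}
top {'fovy': 54.59108361340496, 'cx': 256.76304604093974, 'cy': 193.2508504887766, 'world_from_camera': array([[-0.0014475 ,  0.99377941, -0.11135704,  0.44791091],
       [-0.99962064, -0.00450072, -0.02717186, -0.01272258],
       [-0.02750402,  0.11127546,  0.99340893,  1.33785097],
       [ 0.        ,  0.        ,  0.        ,  1.        ]])}
{'clock': 0.1, 'joints': array([-1.24312911,  0.47769735,  0.02236738,  1.55635639, -0.01149221,
        1.10927962, -0.08311999]), 'qvel': array([ 8.49251120e-04, -1.78231554e-03, -1.11928977e-03, -2.59523721e-03,
       -9.46297527e-05,  1.05919735e-03,  3.32139702e-04]), 'tau': array([ 4.98028414e-03, -5.97753024e+01,  1.61396150e+00, -2.81949162e+01,
        1.29245516e-02,  4.91947125e-03, -3.98161035e-05]), 'tcp_pos': array([0.28472419, 0.6114277 , 0.23043527]), 'orientation': array([-6.79079964e-01, -3.06709842e+00,  2.50944206e-03]), 'contact_force': array([0.40377515, 0.06451178, 0.17544756]), 'moment': array([ 0.01685391,  0.02006415, -0.03992059]), 'gripper_force': 0.0, 'grip_width': 0.08570941144577363}
```

View pics/scene0.png

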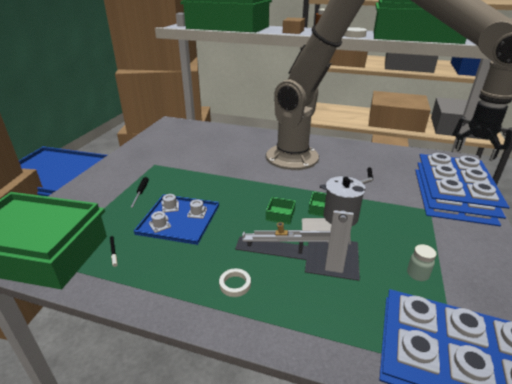

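View pics/top0.png

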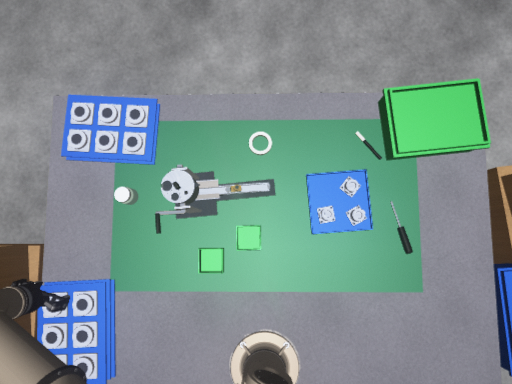

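The top view shows these pixels: the hopper (180,186), its crank (158,222) and the tee (235,188). The tray is at (340,200) with three housings at (350,186), (357,215) and (327,214).

Candidates for the bin:
- Small green bin at (249,237).
- Small green bin at (211,260).
- Large crate at (435,118), which is far too big for 85 mm.

Image right is the robot's right, so I choose (249,237). I'll check it in a crop.

Run:
```python
from h import *
a=cv2.imread('pics/top0.png')
cv2.imwrite('pics/c1.png',cv2.resize(a[150:280,140:290],None,fx=4.5,fy=4.5,interpolation=cv2.INTER_CUBIC))
b=cv2.imread('pics/scene0.png')
cv2.imwrite('pics/c2.png',cv2.resize(b[160:290,230:390],None,fx=4.5,fy=4.5,interpolation=cv2.INTER_CUBIC))
```

```text
(no output)
```

View pics/c1.png

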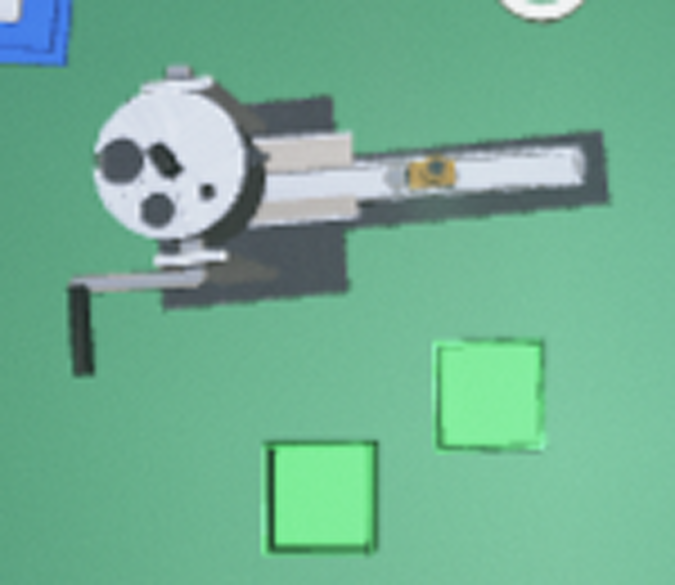

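View pics/c2.png

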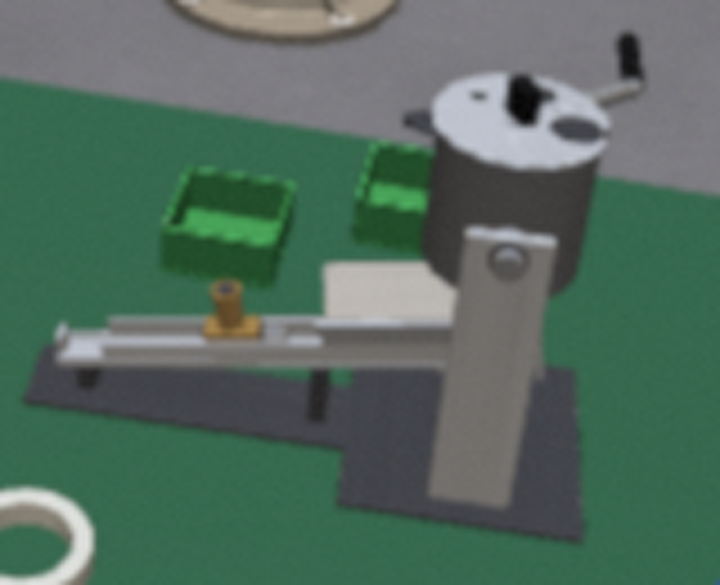

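The crop confirms the choice: of the two 85 mm bins, the one at (249,237) is on the right, open and upright. The tee's branch is at about (236,187) in the top view. The dial holes put the dial near 0.6 rad. Next I'll measure.

```bash
cat >> h.py <<'E'
def tri(f1,p1,f2,p2):
    o1,d1=ray(f1,*p1);o2,d2=ray(f2,*p2); d1/=np.linalg.norm(d1);d2/=np.linalg.norm(d2)
    A=np.stack([d1,-d2],1); s,t=np.linalg.lstsq(A,o2-o1,rcond=None)[0]
    a,b=o1+s*d1,o2+t*d2; return (a+b)/2,np.linalg.norm(a-b)
def blobs(m,mn=8):
    n,l,s,c=cv2.connectedComponentsWithStats(m.astype(np.uint8)*255,connectivity=8)
    return [(np.round(c[i],2),s[i].tolist()) for i in range(1,n) if s[i][4]>=mn]
def hsv(f): return cv2.cvtColor(f['img'],cv2.COLOR_BGR2HSV).astype(int)
E
python3 - <<'E'
from h import *
F={n:grab(n) for n in('top','scene')}
for n,f in F.items():
    x=hsv(f);H,S,V=x[...,0],x[...,1],x[...,2]
    roi={'top':(140,290,150,280),'scene':(230,390,160,290)}[n]
    M=np.zeros(H.shape,bool);M[roi[2]:roi[3],roi[0]:roi[1]]=1
    print(n,'brass',blobs(M&(H>10)&(H<28)&(S>100)))
    print(n,'black',blobs(M&(V<60)&(S<110),10))
    print(n,'green',blobs(M&(H>45)&(H<75)&(S>110)&(V>(150 if n=='top' else 60)),40))
    roi={'top':(300,378,165,240),'scene':(135,222,190,242)}[n]
    M[:]=0;M[roi[2]:roi[3],roi[0]:roi[1]]=1
    print(n,'white',blobs(M&(S<90)&(V>110),20))
    print(n,'blue',blobs(M&(H>100)&(H<130)&(S>120),100))
E
```

```text
top brass [(array([232.75, 188.  ]), [231, 186, 5, 5, 16]), (array([239.3, 187.9]), [238, 186, 3, 5, 10])]
top black [(array([158.08, 221.35]), [156, 214, 5, 18, 37])]
top green [(array([248.38, 237.25]), [236, 225, 25, 26, 599]), (array([211.35, 260.43]), [198, 248, 26, 26, 541])]
top white [(array([349.85, 186.25]), [340, 177, 20, 20, 240]), (array([355.93, 215.01]), [346, 205, 20, 21, 244]), (array([325.68, 214.21]), [317, 206, 18, 18, 249])]
top blue [(array([337.72, 200.42]), [306, 169, 67, 65, 2897])]
scene brass [(array([280.99, 230.44]), [276, 223, 12, 12, 82])]
scene black [(array([369.41, 172.21]), [368, 168, 4, 9, 34]), (array([346.  , 181.76]), [343, 177, 8, 10, 55]), (array([327.83, 205.1 ]), [324, 191, 10, 29, 155]), (array([357.48, 210.29]), [354, 198, 8, 26, 62]), (array([249. , 243.5]), [247, 242, 5, 4, 20]), (array([300.26, 248.05]), [298, 243, 5, 11, 43])]
scene green [(array([302.58, 243.61]), [230, 178, 160, 112, 6527]), (array([371.54, 209.41]), [362, 200, 24, 23, 158]), (array([235.36, 281.58]), [230, 278, 14, 9, 83])]
scene white [(array([163.72, 212.  ]), [149, 193, 30, 40, 497]), (array([196.63, 208.92]), [187, 199, 20, 20, 240])]
scene blue [(array([178.61, 221.85]), [135, 195, 84, 47, 1868])]
```

Run:
```python
from h import *
a=cv2.imread('pics/top0.png');b=cv2.imread('pics/scene0.png')
p=cv2.resize(a[163:243,300:380],None,fx=5,fy=5,interpolation=cv2.INTER_CUBIC)
q=cv2.resize(b[183:243,130:230],None,fx=4,fy=4,interpolation=cv2.INTER_CUBIC)
q=cv2.copyMakeBorder(q,0,160,0,0,cv2.BORDER_CONSTANT)
cv2.imwrite('pics/c3.png',np.hstack([p,q]))
```

```text
(no output)
```

View pics/c3.png

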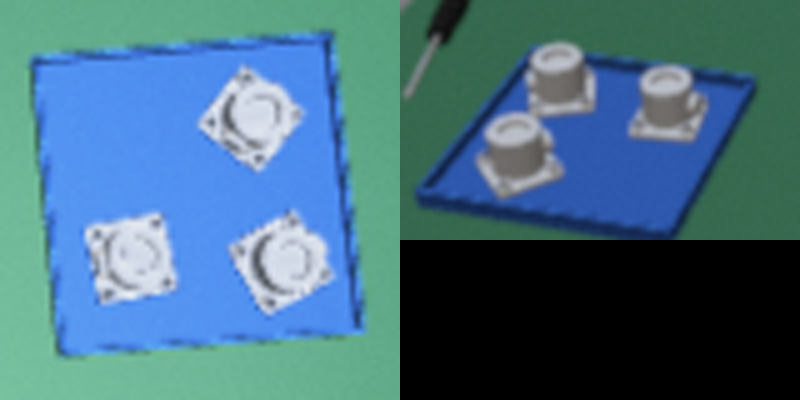

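Three housings stand in the tray. Their cup rims are at about (352,185.6), (357.6,215.4) and (327.6,214.6) in the top view, and (169.5,196), (196.8,203) and (158,215.5) in the scene view. Next I'll triangulate everything.

Run:
```python
from h import *
np.set_printoptions(precision=4,suppress=True)
t=grab('top');s=grab('scene')
c=lambda x,y:(140+x/4.5-.4,150+y/4.5-.4)
d=lambda x,y:(230+x/4.5-.4,160+y/4.5-.4)
for n,p,q in [('A',(351.6,185.2),(169.1,195.6)),('B',(357.2,215),(158,215)),('B2',(357.2,215),(196.4,202.6)),('C',(327.2,214.2),(157.6,215)),('C2',(327.2,214.2),(196.4,202.6)),
 ('teetop',c(436,165),d(230,287)),('knobtop',c(163,160),d(523,85)),('crank',c(80,330),(369.4,172.2)),('crank2',(158.08,221.35),(369.4,172.2)),('chuteend',c(583,163),d(62,333))]:
    x,e=tri(t,p,s,q); print(n,x,round(e,4), onz(t,*p,.048))
print('base',onz(t,265,365,0.03), proj(t,[0,0,0]),proj(s,[0,0,0]),'gripper',proj(s,status.get_obs()['tcp_pos']))
print('bin rim',onz(t,248.4,237.2,.02))
for z,nm in((.018,'rim'),): 
  for u,v in((32,58),(332,32),(364,330),(62,355)): print('tray',onz(t,300+u/5-.4,163+v/5-.4,z))
```

```text
A [ 0.6047 -0.2798  0.1227] 0.0216 [ 0.6191 -0.307   0.048 ]
B [ 0.5269 -0.357  -0.0294] 0.0329 [ 0.5156 -0.3231  0.048 ]
B2 [ 0.5012 -0.2812  0.0358] 0.0919 [ 0.5156 -0.3231  0.048 ]
C [ 0.552  -0.2834  0.0059] 0.1266 [ 0.5187 -0.2204  0.048 ]
C2 [ 0.5188 -0.2208  0.0498] 0.0014 [ 0.5187 -0.2204  0.048 ]
teetop [0.6099 0.0906 0.1027] 0.0032 [0.6174 0.0936 0.048 ]
knobtop [0.5921 0.2518 0.2723] 0.0 [0.6225 0.3075 0.048 ]
crank [0.4837 0.3112 0.242 ] 0.0009 [0.49   0.3691 0.048 ]
crank2 [0.4882 0.3099 0.244 ] 0.0015 [0.4955 0.3668 0.048 ]
chuteend [ 0.6187 -0.02    0.0441] 0.0016 [ 0.6184 -0.0208  0.048 ]
base [ 0.0133 -0.0038  0.03  ] [263.9533 365.9944] [292.5087 157.3684] gripper [473.3729 159.3447]
bin rim [0.4401 0.053  0.02  ]
tray [ 0.6637 -0.153   0.018 ]
tray [ 0.6812 -0.3666  0.018 ]
tray [ 0.4694 -0.3817  0.018 ]
tray [ 0.4523 -0.1706  0.018 ]
```

```bash
cat >> h.py <<'E'
np.set_printoptions(precision=4,suppress=True)
def rot_down(ang,tilt=0.):   # tool z down, tool y (closing line) at world angle ang; tilt about tool y axis
    y=np.array([np.cos(ang),np.sin(ang),0]);z=np.array([0,0,-1.]);x=np.cross(y,z)
    return R.from_matrix(np.stack([x,y,z],1))*R.from_rotvec([0,tilt,0])
def plan(p,ang=None,flip=True,Rt=None):
    o=status.get_obs();R0=R.from_rotvec(o['orientation'])
    if Rt is None:
        c=[rot_down(ang+k*np.pi) for k in((0,1) if flip else (0,))]
        Rt=min(c,key=lambda q:(R0.inv()*q).magnitude())
    dr=(R0.inv()*Rt).as_rotvec(); dp=R0.inv().apply(np.array(p)-o['tcp_pos'])
    print('dp',dp,'rot',dr,'rows',np.linalg.norm(dp)/.0625,np.linalg.norm(dr)/.187)
YAW=.097; O=np.array([.592,.252,0]); SX=np.array([np.cos(YAW),np.sin(YAW),0]);SY=np.array([-np.sin(YAW),np.cos(YAW),0])
def st(x,y,z): return O+SX*x+SY*y+np.array([0,0,z])
def inst(p): q=np.array(p)-O; return np.array([q@SX,q@SY,q[2]])
E
python3 - <<'E'
from h import *
t=grab('top');s=grab('scene')
c=lambda x,y:(140+x/4.5-.4,150+y/4.5-.4)
print(tri(t,(351.6,185.2),s,(157.6,215)),tri(t,(357.2,215),s,(169.1,195.6)))
p=onz(t,*c(436,165),.097);print(p,inst(p)); 
q=onz(t,236,188,.06); print(q,inst(q))
print(inst(onz(t,*c(583,163),.044)),inst([.4837,.3112,.242]))
o=status.get_obs();print(R.from_rotvec(o['orientation']).as_matrix())
plan([.45,.40,.42],YAW)
plan([.6105,.092,.2],YAW)
E
```

```text
(array([ 0.6198, -0.3086,  0.0492]), np.float64(0.0038562607541274795)) (array([ 0.5161, -0.3233,  0.0556]), np.float64(0.004295004432758417))
[0.611  0.0895 0.097 ] [ 0.0032 -0.1636  0.097 ]
[0.6098 0.0942 0.06  ] [ 0.0024 -0.1587  0.06  ]
[ 0.0004 -0.2742  0.044 ] [-0.1021  0.0694  0.242 ]
[[-0.9065  0.4221 -0.0001]
 [ 0.4221  0.9065 -0.0002]
 [ 0.     -0.0002 -1.    ]]
dp [-0.2391 -0.1224 -0.1888] rot [-0.0002  0.0001  1.038 ] rows 5.253567580374844 5.550736273695462
dp [-0.5146 -0.3338  0.0312] rot [-0.0002  0.0001  1.038 ] rows 9.827481926178596 5.550736273695462
```

```bash
python3 -m handwheel '[{"dp":[0,0,-0.1],"delta_rot":[0,0,0]},{"dp":[0,0,-0.19],"delta_rot":[0,0,0.2]},{"dp":[0,0,-0.19],"delta_rot":[0,0,0.4]},{"dp":[-0.1,-0.06,-0.19],"delta_rot":[0,0,0.6]},{"dp":[-0.515,-0.334,-0.19],"delta_rot":[0,0,1.038]},{"dp":[-0.515,-0.334,-0.19],"delta_rot":[0,0,1.038]},{"dp":[-0.515,-0.334,-0.19],"delta_rot":[0,0,1.038]},{"dp":[-0.515,-0.334,-0.19],"delta_rot":[0,0,1.038]},{"dp":[-0.515,-0.334,-0.19],"delta_rot":[0,0,1.038]},{"dp":[-0.515,-0.334,-0.19],"delta_rot":[0,0,1.038]},{"dp":[-0.515,-0.334,-0.19],"delta_rot":[0,0,1.038]},{"dp":[-0.515,-0.334,-0.19],"delta_rot":[0,0,1.038]}]' 1 40
python3 - <<'E'
from h import *
plan([.6105,.092,.13],YAW)
E
```

```text
clock: 1.9
tcp_pos: [0.5844, 0.1337, 0.4215]
orientation: [2.111, 2.327, 0.001]
contact_force: [1.1, 1.5, 0.2]
grip_width: 0.0859
gripper_force: 0.0
dp [-0.0442  0.0217  0.2915] rot [ 0.0007 -0.0006  0.0005] rows 4.730496990663343 0.005360946956388907
```

```bash
python3 -m handwheel '[{"dp":[-0.044,0.022,0],"delta_rot":[0,0,0]},{"dp":[-0.044,0.022,0.1],"delta_rot":[0,0,0]},{"dp":[-0.044,0.022,0.2],"delta_rot":[0,0,0]},{"dp":[-0.044,0.022,0.29],"delta_rot":[0,0,0]},{"dp":[-0.044,0.022,0.29],"delta_rot":[0,0,0]},{"dp":[-0.044,0.022,0.29],"delta_rot":[0,0,0]},{"dp":[-0.044,0.022,0.29],"delta_rot":[0,0,0]}]' 0.55
python3 - <<'E'
from h import *
s=grab('scene');i=s['img']
cv2.imwrite('pics/a1.png',cv2.resize(i[130:270,220:380],None,fx=4,fy=4,interpolation=cv2.INTER_CUBIC))
plan([.6105,.092,.073],YAW)
E
```

```text
clock: 2.78
tcp_pos: [0.6075, 0.0935, 0.1283]
orientation: [-2.109, -2.324, 0.009]
contact_force: [-0.1, -0.2, 0.4]
grip_width: 0.0471
gripper_force: 0.0
dp [-0.0016  0.001   0.0579] rot [-0.0018  0.0005 -0.0001] rows 0.9270010950994376 0.01010352208363763
```

View pics/a1.png

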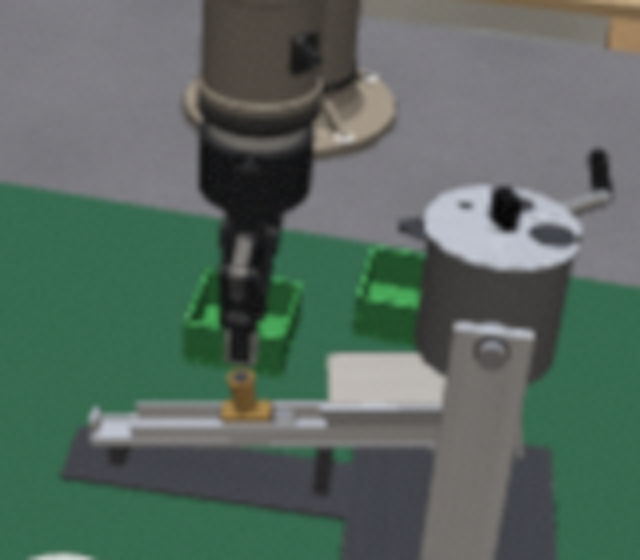

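The gripper is right above the branch, whose top is at crop (242,377), and it is lined up. I'll descend and grip.

```bash
python3 -m handwheel '[{"dp":[-0.001,0.001,0.03],"delta_rot":[0,0,0]},{"dp":[-0.001,0.001,0.055],"delta_rot":[0,0,0]},{"dp":[-0.001,0.001,0.055],"delta_rot":[0,0,0]},{"dp":[-0.001,0.001,0.055],"delta_rot":[0,0,0]}]' 0.55
python3 -m handwheel '[{"dp":[0,0,0],"delta_rot":[0,0,0]},{"dp":[0,0,0],"delta_rot":[0,0,0]},{"dp":[0,0,0],"delta_rot":[0,0,0]},{"dp":[0,0,0],"delta_rot":[0,0,0]},{"dp":[0,0,0],"delta_rot":[0,0,0]},{"dp":[0,0,0],"delta_rot":[0,0,0]}]' 0 40
python3 - <<'E'
from h import *
plan([.44,.053,.13],YAW)
E
```

```text
clock: 3.32
tcp_pos: [0.6127, 0.093, 0.0786]
orientation: [2.11, 2.325, 0.005]
contact_force: [0.3, -0.7, 0.6]
grip_width: 0.0471
gripper_force: 0.0
clock: 4.08
tcp_pos: [0.6103, 0.0928, 0.0775]
orientation: [-2.11, -2.325, 0.001]
contact_force: [-4.5, 0.2, 9.4]
grip_width: 0.0166
gripper_force: 38.6
dp [-0.0231 -0.1735 -0.0523] rot [-0.0012 -0.0007 -0.0001] rows 2.922204118950068 0.007366502164121521
```

```bash
python3 -m handwheel '[{"dp":[0,0,-0.02],"delta_rot":[0,0,0]},{"dp":[0,0,-0.06],"delta_rot":[0,0,0]},{"dp":[0,0,-0.1],"delta_rot":[0,0,0]},{"dp":[0,0,-0.1],"delta_rot":[0,0,0]},{"dp":[-0.023,-0.173,-0.1],"delta_rot":[0,0,0]},{"dp":[-0.023,-0.173,-0.1],"delta_rot":[0,0,0]},{"dp":[-0.023,-0.173,-0.1],"delta_rot":[0,0,0]},{"dp":[-0.023,-0.173,-0.1],"delta_rot":[0,0,0]},{"dp":[-0.023,-0.173,-0.1],"delta_rot":[0,0,0]},{"dp":[-0.023,-0.173,-0.1],"delta_rot":[0,0,0]}]' 0 40
python3 - <<'E'
from h import *
plan([.44,.053,.045],YAW)
s=grab('scene');i=s['img']
cv2.imwrite('pics/a2.png',cv2.resize(i[130:270,220:380],None,fx=4,fy=4,interpolation=cv2.INTER_CUBIC))
E
```

```text
clock: 5.32
tcp_pos: [0.4424, 0.0536, 0.1764]
orientation: [2.11, 2.326, 0.001]
contact_force: [0.3, 0.4, -1.3]
grip_width: 0.016
gripper_force: 38.9
dp [-0.0003 -0.0026  0.1314] rot [0.0012 0.0003 0.0002] rows 2.103526424150907 0.0068750772505726705
```

View pics/a2.png

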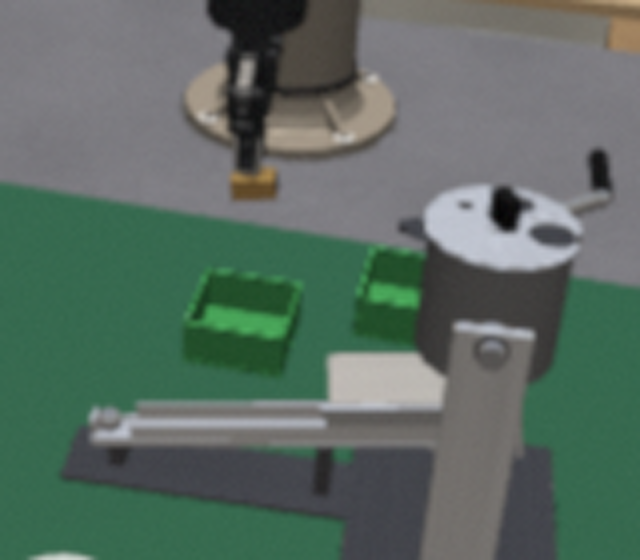

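The tee is held at crop (253,185), and ball0 has rolled to the end stop at (105,418). I'll lower the tee into the bin and release it.

```bash
python3 -m handwheel '[{"dp":[0,-0.002,0.06],"delta_rot":[0,0,0]},{"dp":[0,-0.002,0.1],"delta_rot":[0,0,0]},{"dp":[0,-0.002,0.132],"delta_rot":[0,0,0]},{"dp":[0,-0.002,0.132],"delta_rot":[0,0,0]},{"dp":[0,-0.002,0.132],"delta_rot":[0,0,0]}]' 0 40
python3 -m handwheel '[{"dp":[0,0,0],"delta_rot":[0,0,0]},{"dp":[0,0,0],"delta_rot":[0,0,0]},{"dp":[0,0,0],"delta_rot":[0,0,0]},{"dp":[0,0,-0.05],"delta_rot":[0,0,0]},{"dp":[0,0,-0.11],"delta_rot":[0,0,0]},{"dp":[0,0,-0.17],"delta_rot":[0,0,0]},{"dp":[0,0,-0.23],"delta_rot":[0,0,0]},{"dp":[0,0,-0.29],"delta_rot":[0,0,0]},{"dp":[0,0,-0.33],"delta_rot":[0,0,0]},{"dp":[0,0,-0.33],"delta_rot":[0,0,0]}]' 0.45
python3 - <<'E'
from h import *
s=grab('scene');t=grab('top')
cv2.imwrite('pics/b1.png',np.hstack([cv2.resize(s['img'][180:270,250:390],None,fx=2.8,fy=2.8,interpolation=cv2.INTER_CUBIC),cv2.resize(t['img'][160:250,145:285],None,fx=2.8,fy=2.8,interpolation=cv2.INTER_CUBIC)]))
# dial angle from holes
o=t['img'][160:215,155:205]; g=cv2.cvtColor(o,cv2.COLOR_BGR2GRAY)
cv2.imwrite('/tmp/dial.png',g)
for z in(.253,.265): print(onz(t,*[140+163/4.5-.4,150+160/4.5-.4],z))
E
```

```text
clock: 6.0
tcp_pos: [0.4401, 0.053, 0.0449]
orientation: [2.111, 2.326, 0.001]
contact_force: [0.4, -0.2, -0.7]
grip_width: 0.0165
gripper_force: 39.1
clock: 7.25
tcp_pos: [0.4404, 0.0532, 0.3774]
orientation: [2.11, 2.325, 0.01]
contact_force: [0.9, 1.0, -0.1]
grip_width: 0.0383
gripper_force: 0.0
[0.5947 0.2566 0.253 ]
[0.5931 0.2536 0.265 ]
```

View pics/b1.png

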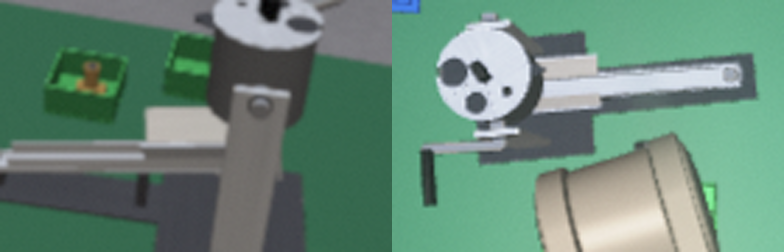

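The tee stands in the right bin, at left-panel pixel (92,75). Now I'll measure the dial angle from its holes.

```bash
cat >> h.py <<'E'
from scipy.optimize import least_squares
def dial(z=.251,th=110,f=None):
    f=f or grab('top'); g=cv2.cvtColor(f['img'],cv2.COLOR_BGR2GRAY).astype(int)
    L=[]
    for c,s in blobs((g[165:207,157:200]<th),4):
        p=onz(f,157+c[0],165+c[1],z); d=inst(p); L.append((d,s[4]))
        if s[4]<150: print('blob',d,s[4],'rad',np.hypot(d[0],d[1]),'ang from mark',(np.arctan2(d[1],d[0])+np.pi/2+np.pi)%(2*np.pi)-np.pi)
    return f,L
E
python3 - <<'E'
from h import *
f,L=dial(); print('--'); dial(th=130,f=f)
E
```

```text
blob [0.0061 0.0319 0.251 ] 67 rad 0.03247595040769181 ang from mark 2.9531833262049254
blob [0.0036 0.004  0.251 ] 34 rad 0.005350867997484718 ang from mark 2.408306583181451
blob [-0.0198 -0.0224  0.251 ] 6 rad 0.029891036357939705 ang from mark -0.725772559708378
blob [-0.0289  0.0105  0.251 ] 37 rad 0.03072911310586724 ang from mark -1.9206125967774694
blob [-0.0535  0.0042  0.251 ] 11 rad 0.05363105692684405 ang from mark -1.6486176945665498
--
blob [0.006  0.0335 0.251 ] 83 rad 0.034028225285282106 ang from mark 2.964187615588785
blob [0.0028 0.0035 0.251 ] 37 rad 0.004450674126525309 ang from mark 2.475326897209615
blob [-0.0199 -0.023   0.251 ] 7 rad 0.030400047849115368 ang from mark -0.7137654410224781
blob [-0.0285  0.0106  0.251 ] 40 rad 0.030400878362768422 ang from mark -1.9257088519880883
blob [-0.053   0.0047  0.251 ] 20 rad 0.05323624372525661 ang from mark -1.659784831296058
```

Run:
```python
from h import *
P=np.array([[.0061,.0325],[-.0287,.0105],[-.0198,-.0226]]);A=np.array([3.80,2.40,1.25])
def res(v): 
    a=v[2]-A-np.pi/2; return (P-np.stack([v[0]+.032*np.cos(a),v[1]+.032*np.sin(a)],1)).ravel()
s=least_squares(res,[0,0,.5]);print(s.x,s.fun)
f=grab('top');g=cv2.cvtColor(f['img'],cv2.COLOR_BGR2GRAY).astype(int)
ys,xs=np.where(g[180:193,170:183]<110);pts=np.array([inst(onz(f,170+x,180+y,.27))[:2] for x,y in zip(xs,ys)])
c=pts.mean(0);w,v=np.linalg.eigh(np.cov((pts-c).T));print('knob',c,np.sqrt(w),np.arctan2(v[1,1],v[0,1]),np.arctan2(-v[1,1],-v[0,1]))
print(status.get_obs()['joints'])
p=st(.001,.0,.33)
for k in(0,1): plan(p,YAW+.5+np.pi/2+k*np.pi,flip=False)
```

```text
[0.0017 0.0009 0.5171] [-0.0001 -0.0001  0.0001 -0.0002 -0.      0.0003]
knob [0.0008 0.0031] [0.0051 0.0084] 1.2558578252345067 -1.8857348283552864
[-0.8417 -0.0773  0.5535  1.9068  0.0423  1.3031 -0.204 ]
dp [0.1835 0.1734 0.0424] rot [-0.002  -0.0019 -2.0709] rows 4.096435981042479 11.074467536382024
dp [0.1835 0.1734 0.0424] rot [-0.0017  0.0018  1.0707] rows 4.096435981042479 5.7255092079921495
```

Run:
```python
from h import *
t=grab('top')['img'];s=grab('scene')['img']
cv2.imwrite('pics/b2.png',np.hstack([cv2.resize(t[170:205,160:195],(400,400),interpolation=cv2.INTER_CUBIC),cv2.resize(s[170:205,327:362],(400,400),interpolation=cv2.INTER_CUBIC)]))
```

```text
(no output)
```

View pics/b2.png

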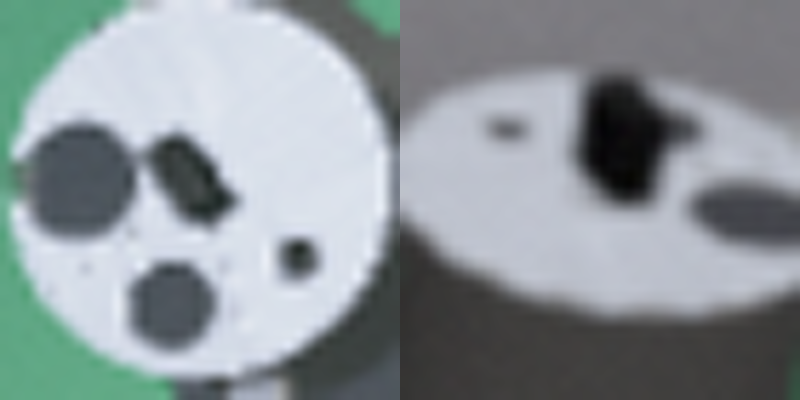

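The bar's top face runs from left crop (165,150) to (210,205), which puts it about 0.55 rad from station x. That agrees with the hole fit of 0.517, so I'll align to it.

```bash
python3 -m handwheel '[{"dp":[0.183,0.174,0.042],"delta_rot":[0,0,1.09]},{"dp":[0.183,0.174,0.042],"delta_rot":[0,0,1.09]},{"dp":[0.183,0.174,0.042],"delta_rot":[0,0,1.09]},{"dp":[0.183,0.174,0.042],"delta_rot":[0,0,1.09]},{"dp":[0.183,0.174,0.042],"delta_rot":[0,0,1.09]},{"dp":[0.183,0.174,0.042],"delta_rot":[0,0,1.09]},{"dp":[0.183,0.174,0.042],"delta_rot":[0,0,1.09]},{"dp":[0.183,0.174,0.042],"delta_rot":[0,0,1.09]},{"dp":[0.183,0.174,0.042],"delta_rot":[0,0,1.09]}]' 0.45
python3 - <<'E'
from h import *
print(status.get_obs()['joints'])
plan(st(.001,.0005,.2555),YAW+.52+np.pi/2)
E
```

```text
clock: 8.68
tcp_pos: [0.5944, 0.2518, 0.3322]
orientation: [-3.01, -0.897, 0.0]
contact_force: [-0.7, -0.8, 0.0]
grip_width: 0.0384
gripper_force: 0.0
[-0.9499  0.4027  0.6374  1.5361 -0.246   1.2841 -1.2726]
dp [-0.0007 -0.0014  0.0767] rot [-0.0003 -0.0001 -0.0378] rows 1.2280490124117092 0.20216859957732997
```

```bash
python3 -m handwheel '[{"dp":[-0.001,-0.0015,0.03],"delta_rot":[0,0,-0.038]},{"dp":[-0.001,-0.0015,0.06],"delta_rot":[0,0,-0.038]},{"dp":[-0.001,-0.0015,0.07],"delta_rot":[0,0,-0.038]},{"dp":[-0.001,-0.0015,0.076],"delta_rot":[0,0,-0.038]},{"dp":[-0.001,-0.0015,0.076],"delta_rot":[0,0,-0.038]}]' 0.45
python3 -m handwheel '[{"dp":[0,0,0],"delta_rot":[0,0,0]},{"dp":[0,0,0],"delta_rot":[0,0,0]},{"dp":[0,0,0],"delta_rot":[0,0,0]},{"dp":[0,0,0],"delta_rot":[0,0,0]},{"dp":[0,0,0],"delta_rot":[0,0,0]}]' 0 30
python3 - <<'E'
from h import *
o=status.get_obs();print(o['moment'],inst(o['tcp_pos']))
E
```

```text
clock: 9.3
tcp_pos: [0.5932, 0.2527, 0.2568]
orientation: [-2.994, -0.952, -0.001]
contact_force: [0.4, 0.0, -0.2]
grip_width: 0.0385
gripper_force: 0.0
clock: 9.93
tcp_pos: [0.5926, 0.2536, 0.2572]
orientation: [-2.992, -0.953, -0.001]
contact_force: [-3.5, 1.4, 6.1]
grip_width: 0.0114
gripper_force: 32.9
[ 0.4931  0.9082 -0.0658] [0.0008 0.0015 0.2572]
```

```bash
python3 -m handwheel '[{"dp":[0,0,0],"delta_rot":[0,0,-0.17]},{"dp":[0,0,0],"delta_rot":[0,0,-0.34]},{"dp":[0,0,0],"delta_rot":[0,0,-0.51]},{"dp":[0,0,0],"delta_rot":[0,0,-0.68]},{"dp":[0,0,0],"delta_rot":[0,0,-0.85]},{"dp":[0,0,0],"delta_rot":[0,0,-1.02]},{"dp":[0,0,0],"delta_rot":[0,0,-1.19]},{"dp":[0,0,0],"delta_rot":[0,0,-1.36]},{"dp":[0,0,0],"delta_rot":[0,0,-1.53]},{"dp":[0,0,0],"delta_rot":[0,0,-1.7]},{"dp":[0,0,0],"delta_rot":[0,0,-1.88]},{"dp":[0,0,0],"delta_rot":[0,0,-1.88]}]' 0 30
python3 -m handwheel '[{"dp":[0,0,0],"delta_rot":[0,0,0]},{"dp":[0,0,0],"delta_rot":[0,0,0]},{"dp":[0,0,0],"delta_rot":[0,0,0]},{"dp":[0,0,-0.05],"delta_rot":[0,0,0]},{"dp":[0,0,-0.11],"delta_rot":[0,0,0]},{"dp":[0,0,-0.14],"delta_rot":[0,0,0]},{"dp":[0,0,-0.14],"delta_rot":[0,0,0]},{"dp":[0,0,-0.14],"delta_rot":[0,0,0]}]' 0.45
python3 - <<'E'
from h import *
print(inst(status.get_obs()['tcp_pos']))
plan([.46,.0,.4],YAW)
plan(st(-.108,.0693,.35),YAW+np.pi/2)
E
```

```text
clock: 11.42
tcp_pos: [0.5925, 0.2538, 0.2571]
orientation: [-0.995, -2.979, -0.003]
contact_force: [-5.6, 2.0, 4.7]
grip_width: 0.0115
gripper_force: 32.6
clock: 12.42
tcp_pos: [0.5924, 0.2525, 0.395]
orientation: [-0.997, -2.978, 0.002]
contact_force: [-0.7, 0.0, -0.5]
grip_width: 0.0382
gripper_force: 0.0
[0.0005 0.0004 0.395 ]
dp [-0.0462 -0.2813 -0.0046] rot [-0.0018  0.0001  0.8277] rows 4.562055149011903 4.426264106012859
dp [ 0.1265 -0.0226  0.0451] rot [-0.0013 -0.0012 -0.7431] rows 2.178279455258762 3.9737352936567683
```

Run:
```python
from h import *
f=grab('scene');g=cv2.cvtColor(f['img'],cv2.COLOR_BGR2GRAY).astype(int)
for th in(100,120):
  for c,s in blobs(g[168:204,322:366]<th,4):
    p=inst(onz(f,322+c[0],168+c[1],.250)); rr=np.hypot(*p[:2])
    if rr<.06: print(th,p,s,'rad',rr,'ang',(np.arctan2(p[1],p[0])+1.5*np.pi)%(2*np.pi)-np.pi)
cv2.imwrite('pics/b3.png',cv2.resize(f['img'][150:215,300:380],None,fx=6,fy=6,interpolation=cv2.INTER_CUBIC))
```

```text
100 [-0.0232 -0.0008  0.25  ] [16, 8, 12, 12, 82] rad 0.023211206174460854 ang -1.5341813546168703
100 [ 0.0024 -0.0329  0.25  ] [7, 16, 7, 3, 16] rad 0.03295047466891361 ang 0.07199711460826697
120 [-0.024  -0.0009  0.25  ] [16, 8, 12, 12, 100] rad 0.023978620539788602 ang -1.5322029839856652
120 [-0.0305  0.0505  0.25  ] [41, 13, 3, 3, 7] rad 0.05898592791689927 ang -2.597378601238894
120 [ 0.0026 -0.0324  0.25  ] [7, 16, 7, 3, 19] rad 0.03247592537626467 ang 0.0791214601902821
```

View pics/b3.png

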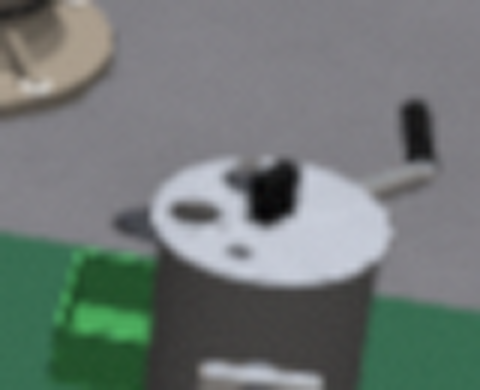

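The 24 mm hole is at the nose at crop (195,212), with a measured offset of about 0.04 rad, so the dial is set at about 2.4. Next is the crank.

```bash
python3 -m handwheel '[{"dp":[0.13,-0.023,0],"delta_rot":[0,0,-0.743]},{"dp":[0.13,-0.023,0],"delta_rot":[0,0,-0.743]},{"dp":[0.13,-0.023,0.0],"delta_rot":[0,0,-0.743]},{"dp":[0.13,-0.023,0.0],"delta_rot":[0,0,-0.743]},{"dp":[0.13,-0.023,0.04],"delta_rot":[0,0,-0.743]},{"dp":[0.13,-0.023,0.08],"delta_rot":[0,0,-0.743]},{"dp":[0.13,-0.023,0.08],"delta_rot":[0,0,-0.743]},{"dp":[0.13,-0.023,0.08],"delta_rot":[0,0,-0.743]}]' 0.5
python3 - <<'E'
from h import *
o=status.get_obs();print(inst(o['tcp_pos']),o['joints']);M=R.from_rotvec(o['orientation']).as_matrix();print(M.T@SX,M.T@SY)
plan(st(-.112,.0693,.216),YAW+np.pi/2)
E
```

```text
clock: 13.48
tcp_pos: [0.4755, 0.3128, 0.317]
orientation: [-0.152, 3.137, 0.001]
contact_force: [0.2, 0.1, 1.1]
grip_width: 0.0426
gripper_force: 0.0
[-0.1101  0.0718  0.317 ] [-0.7317  0.2311  0.0487  1.7098 -0.012   1.2004  0.9878]
[-1.      0.      0.0004] [0.     1.     0.0003]
dp [ 0.002  -0.0025  0.101 ] rot [ 0.0003  0.0004 -0.    ] rows 1.616672167821182 0.002891782772309394
```

```bash
python3 -m handwheel '[{"dp":[0.002,-0.0025,0.04],"delta_rot":[0,0,0]},{"dp":[0.002,-0.0025,0.07],"delta_rot":[0,0,0]},{"dp":[0.002,-0.0025,0.09],"delta_rot":[0,0,0]},{"dp":[0.002,-0.0025,0.1],"delta_rot":[0,0,0]},{"dp":[0.002,-0.0025,0.1],"delta_rot":[0,0,0]}]' 0.5
python3 -m handwheel '[{"dp":[0,0,0],"delta_rot":[0,0,0]},{"dp":[0,0,0],"delta_rot":[0,0,0]},{"dp":[0,0,0],"delta_rot":[0,0,0]},{"dp":[0,0,0],"delta_rot":[0,0,0]},{"dp":[0,0,0],"delta_rot":[0,0,0]}]' 0 30
python3 - <<'E'
from h import *
o=status.get_obs();p=inst(o['tcp_pos']);print(p)
a0=np.arctan2(.04,.0693)
for th in np.linspace(0,2.13,13)[1:]: print(round(th,2),np.round([.08*np.cos(a0+th)-.0693,-(.08*np.sin(a0+th)-.04)],4))
E
```

```text
clock: 14.1
tcp_pos: [0.4738, 0.3102, 0.2169]
orientation: [-0.153, 3.137, 0.001]
contact_force: [0.0, 0.5, -0.3]
grip_width: 0.0429
gripper_force: 0.0
clock: 14.72
tcp_pos: [0.4739, 0.3125, 0.218]
orientation: [-0.155, 3.135, 0.007]
contact_force: [-0.9, 6.6, 4.7]
grip_width: 0.0127
gripper_force: 29.6
[-0.1117  0.0716  0.218 ]
0.18 [-0.0082 -0.0116]
0.36 [-0.0182 -0.0216]
0.53 [-0.0299 -0.0296]
0.71 [-0.0428 -0.0355]
0.89 [-0.0566 -0.039 ]
1.06 [-0.0707 -0.04  ]
1.24 [-0.0848 -0.0385]
1.42 [-0.0984 -0.0345]
1.6 [-0.1111 -0.0282]
1.78 [-0.1225 -0.0197]
1.95 [-0.1322 -0.0094]
2.13 [-0.14    0.0025]
```

```bash
python3 -m handwheel '[{"dp":[0,-0.006,-0.012],"delta_rot":[0,0,0]},{"dp":[0,-0.016,-0.022],"delta_rot":[0,0,0]},{"dp":[0,-0.028,-0.030],"delta_rot":[0,0,0]},{"dp":[0,-0.041,-0.036],"delta_rot":[0,0,0]},{"dp":[0,-0.055,-0.039],"delta_rot":[0,0,0]},{"dp":[0,-0.069,-0.040],"delta_rot":[0,0,0]},{"dp":[0,-0.083,-0.039],"delta_rot":[0,0,0]},{"dp":[0,-0.096,-0.035],"delta_rot":[0,0,0]},{"dp":[0,-0.109,-0.028],"delta_rot":[0,0,0]},{"dp":[0,-0.121,-0.020],"delta_rot":[0,0,0]},{"dp":[0,-0.130,-0.010],"delta_rot":[0,0,0]},{"dp":[0,-0.137,0.001],"delta_rot":[0,0,0]}]' 0 30
python3 -m handwheel '[{"dp":[0,-0.001,0.002],"delta_rot":[0,0,0]},{"dp":[0,-0.001,0.003],"delta_rot":[0,0,0]},{"dp":[0,-0.001,0.003],"delta_rot":[0,0,0]},{"dp":[0,-0.001,0.003],"delta_rot":[0,0,0]},{"dp":[0,-0.001,0.003],"delta_rot":[0,0,0]},{"dp":[0,-0.001,0.003],"delta_rot":[0,0,0]},{"dp":[0,-0.001,0.003],"delta_rot":[0,0,0]},{"dp":[0,-0.001,0.003],"delta_rot":[0,0,0]},{"dp":[0,-0.001,0.003],"delta_rot":[0,0,0]},{"dp":[0,-0.001,0.003],"delta_rot":[0,0,0]},{"dp":[0,-0.001,0.003],"delta_rot":[0,0,0]},{"dp":[0,-0.001,0.003],"delta_rot":[0,0,0]}]' 0 30
python3 - <<'E'
from h import *
o=status.get_obs();p=inst(o['tcp_pos']);print(p,'theta',np.degrees(np.arctan2(p[2]+.019-.195,p[1]-.001))-30)
s=grab('scene')
cv2.imwrite('pics/d1.png',cv2.resize(s['img'][150:270,230:390],None,fx=4.5,fy=4.5,interpolation=cv2.INTER_CUBIC))
E
```

```text
clock: 16.23
tcp_pos: [0.4874, 0.1752, 0.2163]
orientation: [-0.153, 3.135, 0.005]
contact_force: [-10.6, 19.8, 44.4]
grip_width: 0.0128
gripper_force: 36.3
clock: 17.73
tcp_pos: [0.4878, 0.1756, 0.2156]
orientation: [-0.155, 3.134, 0.008]
contact_force: [-7.8, 6.4, 22.4]
grip_width: 0.0128
gripper_force: 33.7
[-0.1111 -0.066   0.2156] theta 119.4047951143755
```

View pics/d1.png

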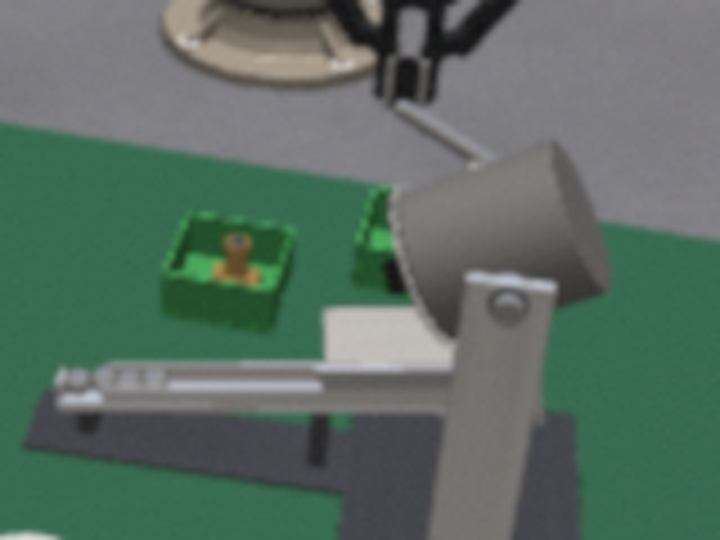

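The hopper is tipped to its stop, and four balls queue in the chute from crop (70,378) to (155,378). I'll swing it back.

```bash
python3 -m handwheel '[{"dp":[0,0.008,-0.014],"delta_rot":[0,0,0]},{"dp":[0,0.017,-0.024],"delta_rot":[0,0,0]},{"dp":[0,0.029,-0.032],"delta_rot":[0,0,0]},{"dp":[0,0.042,-0.039],"delta_rot":[0,0,0]},{"dp":[0,0.055,-0.043],"delta_rot":[0,0,0]},{"dp":[0,0.069,-0.044],"delta_rot":[0,0,0]},{"dp":[0,0.083,-0.043],"delta_rot":[0,0,0]},{"dp":[0,0.097,-0.040],"delta_rot":[0,0,0]},{"dp":[0,0.110,-0.034],"delta_rot":[0,0,0]},{"dp":[0,0.122,-0.026],"delta_rot":[0,0,0]},{"dp":[0,0.132,-0.016],"delta_rot":[0,0,0]},{"dp":[0,0.140,-0.004],"delta_rot":[0,0,0]}]' 0 30
python3 -m handwheel '[{"dp":[0,0.001,0.002],"delta_rot":[0,0,0]},{"dp":[0,0.001,0.002],"delta_rot":[0,0,0]},{"dp":[0,0.001,0.002],"delta_rot":[0,0,0]},{"dp":[0,0.001,0.002],"delta_rot":[0,0,0]}]' 0 30
python3 - <<'E'
from h import *
o=status.get_obs();p=inst(o['tcp_pos']);print(p,'theta',np.degrees(np.arctan2(p[2]+.019-.195,p[1]-.001))-30)
E
python3 -m handwheel '[{"dp":[0,0,0],"delta_rot":[0,0,0]},{"dp":[0,0,0],"delta_rot":[0,0,0]},{"dp":[0,0,0],"delta_rot":[0,0,0]},{"dp":[0,0,-0.05],"delta_rot":[0,0,0]},{"dp":[0,0,-0.1],"delta_rot":[0,0,0]},{"dp":[0,0,-0.14],"delta_rot":[0,0,0]},{"dp":[0,0,-0.14],"delta_rot":[0,0,0]},{"dp":[0,0,-0.14],"delta_rot":[0,0,0]}]' 0.5
python3 - <<'E'
from h import *
plan(st(.0008,.001,.33),YAW+2.40+np.pi/2,flip=False)
plan(st(.0008,.001,.33),YAW+2.40-np.pi/2,flip=False)
print(status.get_obs()['joints'])
t=grab('top')
x=hsv(t);print(blobs((x[165:207,157:200,2]<110),4))
E
```

```text
clock: 19.27
tcp_pos: [0.4748, 0.3102, 0.2166]
orientation: [-0.15, 3.136, -0.003]
contact_force: [1.7, -3.6, 5.3]
grip_width: 0.013
gripper_force: 36.1
clock: 19.77
tcp_pos: [0.4745, 0.3117, 0.2142]
orientation: [-0.15, 3.136, -0.001]
contact_force: [6.2, 0.0, -2.4]
grip_width: 0.0129
gripper_force: 35.6
[-0.1111  0.0708  0.2142] theta -1.2692287256853874
clock: 20.78
tcp_pos: [0.4726, 0.3127, 0.3534]
orientation: [0.153, -3.137, 0.001]
contact_force: [0.8, -0.3, -0.6]
grip_width: 0.043
gripper_force: 0.0
dp [-0.1138 -0.071   0.0233] rot [ 0.001  -0.0011 -2.3995] rows 2.177925079315835 12.831717813144007
dp [-0.1138 -0.071   0.0233] rot [-0.0009 -0.0008  0.7421] rows 2.177925079315835 3.968248525805046
[-0.7365  0.2055  0.0503  1.6605 -0.0109  1.277   0.9841]
[(array([37.66,  9.86]), [30, 4, 13, 12, 58]), (array([24.5, 10.5]), [24, 10, 2, 2, 4]), (array([20.13, 20.1 ]), [17, 17, 7, 7, 31]), (array([31.88, 18.64]), [29, 17, 7, 4, 25]), (array([32.41, 32.92]), [20, 18, 23, 24, 212]), (array([20.31, 38.92]), [18, 38, 5, 3, 13])]
```

```bash
python3 -m handwheel '[{"dp":[-0.114,-0.071,0.023],"delta_rot":[0,0,0.74]},{"dp":[-0.114,-0.071,0.023],"delta_rot":[0,0,0.74]},{"dp":[-0.114,-0.071,0.023],"delta_rot":[0,0,0.74]},{"dp":[-0.114,-0.071,0.023],"delta_rot":[0,0,0.74]},{"dp":[-0.114,-0.071,0.05],"delta_rot":[0,0,0.74]},{"dp":[-0.114,-0.071,0.08],"delta_rot":[0,0,0.74]},{"dp":[-0.114,-0.071,0.096],"delta_rot":[0,0,0.74]},{"dp":[-0.114,-0.071,0.096],"delta_rot":[0,0,0.74]},{"dp":[-0.114,-0.071,0.096],"delta_rot":[0,0,0.74]}]' 0.5
python3 - <<'E'
from h import *
print(inst(status.get_obs()['tcp_pos']));plan(st(.0008,.001,.257),YAW+2.40-np.pi/2,flip=False)
E
```

```text
clock: 21.95
tcp_pos: [0.594, 0.2534, 0.2591]
orientation: [0.992, 2.98, 0.001]
contact_force: [0.2, -0.2, 0.0]
grip_width: 0.0425
gripper_force: 0.0
[0.0021 0.0012 0.2591]
dp [ 0.0008 -0.0011  0.0021] rot [0.0012 0.0006 0.0017] rows 0.03968437558486576 0.011499519708241866
```

Now I'll grip and turn to the closed stop: 2.40, plus about 0.06 against the stop.

```bash
python3 -m handwheel '[{"dp":[0.001,-0.001,0.002],"delta_rot":[0,0,0]},{"dp":[0.001,-0.001,0.002],"delta_rot":[0,0,0]},{"dp":[0.001,-0.001,0.002],"delta_rot":[0,0,0]},{"dp":[0.001,-0.001,0.002],"delta_rot":[0,0,0]},{"dp":[0.001,-0.001,0.002],"delta_rot":[0,0,0]}]' 0 30
python3 -m handwheel '[{"dp":[0,0,0],"delta_rot":[0,0,0.17]},{"dp":[0,0,0],"delta_rot":[0,0,0.34]},{"dp":[0,0,0],"delta_rot":[0,0,0.51]},{"dp":[0,0,0],"delta_rot":[0,0,0.68]},{"dp":[0,0,0],"delta_rot":[0,0,0.85]},{"dp":[0,0,0],"delta_rot":[0,0,1.02]},{"dp":[0,0,0],"delta_rot":[0,0,1.19]},{"dp":[0,0,0],"delta_rot":[0,0,1.36]},{"dp":[0,0,0],"delta_rot":[0,0,1.53]},{"dp":[0,0,0],"delta_rot":[0,0,1.7]},{"dp":[0,0,0],"delta_rot":[0,0,1.87]},{"dp":[0,0,0],"delta_rot":[0,0,2.0]}]' 0 30
python3 -m handwheel '[{"dp":[0,0,0],"delta_rot":[0,0,0.15]},{"dp":[0,0,0],"delta_rot":[0,0,0.3]},{"dp":[0,0,0],"delta_rot":[0,0,0.4]},{"dp":[0,0,0],"delta_rot":[0,0,0.46]},{"dp":[0,0,0],"delta_rot":[0,0,0.46]},{"dp":[0,0,0],"delta_rot":[0,0,0.46]}]' 0 30
python3 - <<'E'
from h import *
o=status.get_obs();M=R.from_rotvec(o['orientation']).as_matrix();print('bar angle',(np.arctan2(M[1,1],M[0,1])-YAW-np.pi/2+np.pi/2)%np.pi-np.pi/2,o['moment'],o['joints'])
E
```

```text
clock: 22.58
tcp_pos: [0.5918, 0.2531, 0.2569]
orientation: [-0.992, -2.98, -0.001]
contact_force: [-4.4, -1.3, 6.0]
grip_width: 0.0111
gripper_force: 31.9
clock: 24.08
tcp_pos: [0.5933, 0.2537, 0.2568]
orientation: [-3.046, -0.769, -0.005]
contact_force: [4.5, 1.2, -0.0]
grip_width: 0.0111
gripper_force: 31.4
clock: 24.82
tcp_pos: [0.5934, 0.2536, 0.2568]
orientation: [-3.14, -0.065, -0.005]
contact_force: [5.3, 1.9, 1.4]
grip_width: 0.0113
gripper_force: 40.7
bar angle -0.05573182919019981 [ 0.3055 -0.8815  0.8218] [-1.0385  0.4947  0.7712  1.6431 -0.3701  1.1525 -1.7053]
```

```bash
python3 -m handwheel '[{"dp":[0,0,0],"delta_rot":[0,0,-0.05]},{"dp":[0,0,0],"delta_rot":[0,0,-0.05]},{"dp":[0,0,0],"delta_rot":[0,0,-0.05]},{"dp":[0,0,-0.05],"delta_rot":[0,0,-0.05]},{"dp":[0,0,-0.1],"delta_rot":[0,0,-0.05]},{"dp":[0,0,-0.13],"delta_rot":[0,0,-0.05]},{"dp":[0,0,-0.13],"delta_rot":[0,0,-0.05]}]' 0.45
python3 - <<'E'
from h import *
plan([.46,.08,.38],YAW,flip=False);plan([.46,.08,.38],YAW+np.pi,flip=False)
E
```

```text
clock: 25.7
tcp_pos: [0.5932, 0.2529, 0.3888]
orientation: [-3.136, -0.138, -0.006]
contact_force: [-0.7, -0.0, 0.2]
grip_width: 0.0383
gripper_force: 0.0
dp [-0.1479  0.1606  0.0079] rot [ 0.0017 -0.0047 -1.5799] rows 3.4945784291784827 8.448460248849216
dp [-0.1479  0.1606  0.0079] rot [-0.0047 -0.0017  1.5617] rows 3.4945784291784827 8.351554089792566
```

```bash
python3 -m handwheel '[{"dp":[-0.148,0.161,0],"delta_rot":[0,0,-1.58]},{"dp":[-0.148,0.161,0],"delta_rot":[0,0,-1.58]},{"dp":[-0.148,0.161,0],"delta_rot":[0,0,-1.58]},{"dp":[-0.148,0.161,0],"delta_rot":[0,0,-1.58]},{"dp":[-0.148,0.161,0],"delta_rot":[0,0,-1.58]},{"dp":[-0.148,0.161,0],"delta_rot":[0,0,-1.58]},{"dp":[-0.148,0.161,0],"delta_rot":[0,0,-1.58]},{"dp":[-0.148,0.161,0],"delta_rot":[0,0,-1.58]},{"dp":[-0.148,0.161,0],"delta_rot":[0,0,-1.58]},{"dp":[-0.148,0.161,0],"delta_rot":[0,0,-1.58]}]' 0.45
python3 - <<'E'
from h import *
t=grab('top');s=grab('scene')
i=t['img']
a=cv2.resize(i[160:245,150:380],None,fx=3.4,fy=3.4,interpolation=cv2.INTER_CUBIC)
b=cv2.resize(s['img'][165:265,135:365],None,fx=3.4,fy=3.4,interpolation=cv2.INTER_CUBIC)[:300]
cv2.imwrite('pics/e1.png',np.vstack([a,b]));print(a.shape,b.shape)
dial(f=t)
x=hsv(t);M=np.zeros(x.shape[:2],bool);M[165:240,300:378]=1
print(blobs(M&(x[...,1]<90)&(x[...,2]>110),20))
for k in range(4): print(proj(t,st(0,-.263+.01773*k,.04+.0031*k)))
E
```

```text
clock: 26.95
tcp_pos: [0.4582, 0.0796, 0.3852]
orientation: [-2.11, -2.326, 0.003]
contact_force: [0.1, -0.3, 0.1]
grip_width: 0.0386
gripper_force: 0.0
(289, 782, 3) (300, 782, 3)
blob [0.0151 0.0172 0.251 ] 105 rad 0.02287912942888616 ang from mark 2.4216515825692913
blob [-0.0202  0.0233  0.251 ] 36 rad 0.0308025104768809 ang from mark -2.426917227731388
blob [-0.029  -0.0097  0.251 ] 4 rad 0.030604680519475763 ang from mark -1.2472441947318824
blob [-0.0526  0.005   0.251 ] 14 rad 0.052878488939017726 ang from mark -1.6660539670570271
[(array([355.93, 190.64]), [346, 182, 20, 19, 235]), (array([355.93, 215.01]), [346, 205, 20, 21, 244]), (array([325.68, 214.21]), [317, 206, 18, 18, 249])]
[266.0039 186.4046]
[260.9726 186.8006]
[255.9197 187.1983]
[250.8452 187.5977]
```

View pics/e1.png

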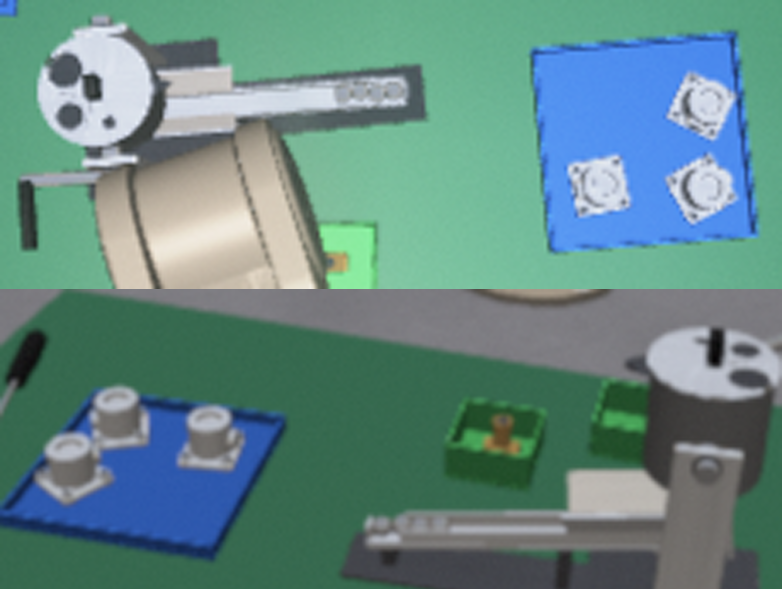

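The dial reads closed and the four balls queue at the stop; the first, at top crop (396,90), matches its projection. Housing A was knocked aside but stands upright. I'll refine the cup positions.

```bash
cat >> h.py <<'E'
def cups(f,L):
    g=cv2.cvtColor(f['img'],cv2.COLOR_BGR2GRAY)
    for n,(u,v),sc in L:
        x0,y0=int(u)-14,int(v)-14
        c=cv2.resize(g[y0:y0+28,x0:x0+28],None,fx=8,fy=8,interpolation=cv2.INTER_CUBIC)
        for r0,r1 in((24,36),(44,56)):
            h=cv2.HoughCircles(c,cv2.HOUGH_GRADIENT,1,5,param1=60,param2=10,minRadius=r0,maxRadius=r1)
            if h is not None:
                for k in h[0][:2]:
                    uu,vv=x0+(k[0]+.5)/8-.5,y0+(k[1]+.5)/8-.5
                    print(n,'r mm',round(k[2]/8*3.5,1),np.round([uu,vv],2),onz(f,uu,vv,.048)[:2])
        if sc: print(n,'tri',*tri(f,(u,v),*sc))
E
python3 - <<'E'
from h import *
t=grab('top');s=grab('scene')
cups(t,[('A',(357.6,189.1),(s,(155.25,209.1))),('B',(357.4,214.9),(s,(169.3,196.4))),('C',(327.2,214.3),(s,(196.4,201.7)))])
plan(st(0,-.261,.12),YAW)
E
```

```text
A r mm 15.0 [354.   190.25] [ 0.6014 -0.3148]
A r mm 13.8 [354.   189.25] [ 0.6049 -0.3149]
A r mm 21.8 [358.12 189.25] [ 0.6049 -0.3291]
A r mm 24.2 [358.88 188.62] [ 0.607  -0.3317]
A tri [ 0.6046 -0.3257  0.0585] 0.0020838832920146103
B r mm 15.0 [356. 214.] [ 0.5191 -0.3191]
B r mm 12.8 [361.25 212.75] [ 0.5233 -0.3372]
B r mm 21.2 [355.88 214.62] [ 0.5169 -0.3186]
B r mm 24.2 [358.12 213.5 ] [ 0.5208 -0.3264]
B tri [ 0.5162 -0.3239  0.0523] 0.0024942157846870204
C r mm 11.2 [319.5  210.38] [ 0.532  -0.1942]
C r mm 15.5 [326.62 215.  ] [ 0.5159 -0.2184]
C r mm 21.8 [327.5  213.25] [ 0.5219 -0.2215]
C r mm 24.2 [327.25 214.  ] [ 0.5194 -0.2206]
C tri [ 0.5184 -0.2204  0.0532] 0.001827180700981957
dp [-0.1022  0.1495  0.2658] rot [-0.0005  0.0002 -0.0003] rows 5.146002822165956 0.003522427974511671
```

Run:
```python
from h import *
t=grab('top')['img'];s=grab('scene')['img']
z=lambda i,u,v:cv2.resize(i[v-13:v+13,u-13:u+13],(260,260),interpolation=cv2.INTER_CUBIC)
row=np.hstack([z(t,357,189),z(t,357,215),z(t,327,214)]);row2=np.hstack([z(s,156,212),z(s,170,199),z(s,197,205)])
o=np.vstack([row,row2])
for k in range(0,780,26*5): cv2.line(o,(k,0),(k,519),(0,200,255),1)
for k in range(0,520,130): cv2.line(o,(0,k),(779,k),(0,200,255),1)
cv2.imwrite('pics/e2.png',o)
```

```text
(no output)
```

View pics/e2.png

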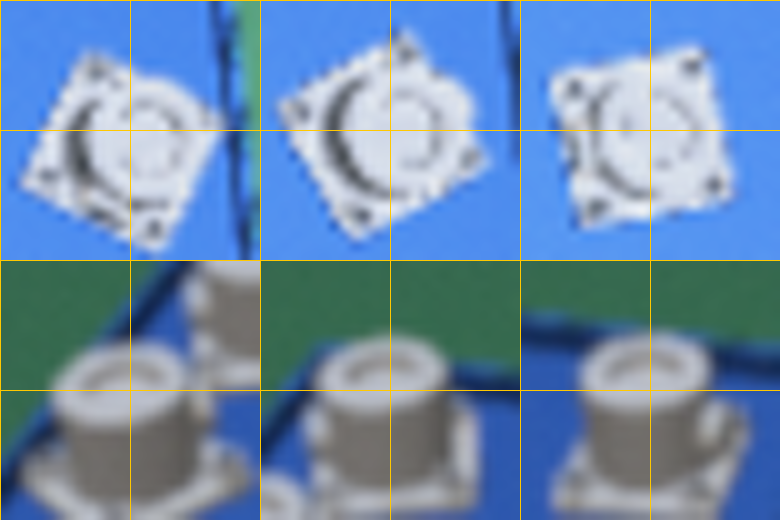

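```bash
python3 - <<'E'
from h import *
t=grab('top');s=grab('scene')
for n,p,q in(('A',(358.35,188.95),(154.55,210.55)),('B',(357.8,214.4),(168.85,197.05)),('C',(327.4,213.6),(196.05,202.75))):
    print(n,onz(t,*p,.048),onz(s,*q,.048),*tri(t,p,s,q))
E
python3 -m handwheel '[{"dp":[-0.102,0.15,0],"delta_rot":[0,0,0]},{"dp":[-0.102,0.15,0],"delta_rot":[0,0,0]},{"dp":[-0.102,0.15,0.05],"delta_rot":[0,0,0]},{"dp":[-0.102,0.15,0.12],"delta_rot":[0,0,0]},{"dp":[-0.102,0.15,0.18],"delta_rot":[0,0,0]},{"dp":[-0.102,0.15,0.24],"delta_rot":[0,0,0]},{"dp":[-0.102,0.15,0.266],"delta_rot":[0,0,0]},{"dp":[-0.102,0.15,0.266],"delta_rot":[0,0,0]}]' 0.45
python3 - <<'E'
from h import *
plan(st(.0005,-.261,.036),YAW)
E
```

```text
A [ 0.6059 -0.3299  0.048 ] [ 0.6001 -0.3339  0.048 ] [ 0.6056 -0.3292  0.0527] 0.0010631833893108608
B [ 0.5177 -0.3252  0.048 ] [ 0.5148 -0.3285  0.048 ] [ 0.5179 -0.3255  0.0504] 0.0017378698315031191
C [ 0.5207 -0.2212  0.048 ] [ 0.5178 -0.2235  0.048 ] [ 0.5208 -0.2213  0.0504] 0.0010572546944677143
clock: 28.35
tcp_pos: [0.6161, -0.0069, 0.1174]
orientation: [-2.107, -2.325, 0.007]
contact_force: [-0.6, -0.1, 0.2]
grip_width: 0.0382
gripper_force: 0.0
dp [-0.0009  0.0021  0.0814] rot [-0.0061  0.0002  0.001 ] rows 1.302865915599838 0.03286078158130636
```

```bash
python3 -m handwheel '[{"dp":[-0.001,0.002,0.04],"delta_rot":[0,0,0]},{"dp":[-0.001,0.002,0.065],"delta_rot":[0,0,0]},{"dp":[-0.001,0.002,0.078],"delta_rot":[0,0,0]},{"dp":[-0.001,0.002,0.081],"delta_rot":[0,0,0]},{"dp":[-0.001,0.002,0.081],"delta_rot":[0,0,0]}]' 0.45
python3 -m handwheel '[{"dp":[0,0,0],"delta_rot":[0,0,0]},{"dp":[0,0,0],"delta_rot":[0,0,0]},{"dp":[0,0,0],"delta_rot":[0,0,0]},{"dp":[0,0,0],"delta_rot":[0,0,0]},{"dp":[0,0,0],"delta_rot":[0,0,0]}]' 0 30
python3 - <<'E'
from h import *
o=status.get_obs();print(inst(o['tcp_pos']))
E
```

```text
clock: 28.98
tcp_pos: [0.6212, -0.0081, 0.0404]
orientation: [2.109, 2.327, 0.002]
contact_force: [0.3, -0.1, 0.0]
grip_width: 0.0385
gripper_force: 0.0
clock: 29.6
tcp_pos: [0.618, -0.0083, 0.0398]
orientation: [-2.108, -2.324, 0.003]
contact_force: [-7.8, 0.6, 9.1]
grip_width: 0.0145
gripper_force: 29.1
[ 0.0006 -0.2616  0.0398]
```

The opening reads 14.5 mm, so the grip is above the ball's equator because the TCP is 4 mm high. I'll reopen and go lower.

```bash
python3 -m handwheel '[{"dp":[0,0,0],"delta_rot":[0,0,0]},{"dp":[0,0,0],"delta_rot":[0,0,0]},{"dp":[0,0,0.004],"delta_rot":[0,0,0]},{"dp":[0,0,0.005],"delta_rot":[0,0,0]},{"dp":[0,0,0.005],"delta_rot":[0,0,0]}]' 0.45
python3 -m handwheel '[{"dp":[0,0,0],"delta_rot":[0,0,0]},{"dp":[0,0,0],"delta_rot":[0,0,0]},{"dp":[0,0,0],"delta_rot":[0,0,0]},{"dp":[0,0,0],"delta_rot":[0,0,0]},{"dp":[0,0,0],"delta_rot":[0,0,0]}]' 0 30
```

```text
clock: 30.22
tcp_pos: [0.6202, -0.0081, 0.0339]
orientation: [-2.11, -2.327, 0.0]
contact_force: [0.2, 0.3, 0.5]
grip_width: 0.0385
gripper_force: 0.0
clock: 30.85
tcp_pos: [0.6181, -0.0083, 0.0342]
orientation: [-2.108, -2.325, 0.004]
contact_force: [-6.9, -0.4, 5.9]
grip_width: 0.0226
gripper_force: 29.1
```

```bash
python3 -m handwheel '[{"dp":[0,0,0],"delta_rot":[0,0,0]},{"dp":[0,0,0],"delta_rot":[0,0,0]},{"dp":[0,0,-0.0025],"delta_rot":[0,0,0]},{"dp":[0,0,-0.0025],"delta_rot":[0,0,0]},{"dp":[0,0,-0.0025],"delta_rot":[0,0,0]}]' 0.45
python3 -m handwheel '[{"dp":[0,0,0],"delta_rot":[0,0,0]},{"dp":[0,0,0],"delta_rot":[0,0,0]},{"dp":[0,0,0],"delta_rot":[0,0,0]},{"dp":[0,0,0],"delta_rot":[0,0,0]},{"dp":[0,0,0],"delta_rot":[0,0,0]}]' 0 30
```

```text
clock: 31.48
tcp_pos: [0.6203, -0.008, 0.0367]
orientation: [2.11, 2.328, 0.0]
contact_force: [-0.1, 0.6, 0.1]
grip_width: 0.0385
gripper_force: 0.0
clock: 32.1
tcp_pos: [0.6178, -0.0083, 0.0364]
orientation: [-2.108, -2.324, 0.004]
contact_force: [-6.9, 0.2, 4.4]
grip_width: 0.0151
gripper_force: 29.4
```

```bash
python3 -m handwheel '[{"dp":[0,0,0],"delta_rot":[0,0,0]},{"dp":[0,0,0],"delta_rot":[0,0,0]},{"dp":[0,0,0.0012],"delta_rot":[0,0,0]},{"dp":[0,0,0.0012],"delta_rot":[0,0,0]},{"dp":[0,0,0.0012],"delta_rot":[0,0,0]}]' 0.45
python3 -m handwheel '[{"dp":[0,0,0],"delta_rot":[0,0,0]},{"dp":[0,0,0],"delta_rot":[0,0,0]},{"dp":[0,0,0],"delta_rot":[0,0,0]},{"dp":[0,0,0],"delta_rot":[0,0,0]},{"dp":[0,0,0],"delta_rot":[0,0,0]}]' 0 30
python3 - <<'E'
from h import *
o=status.get_obs();print(inst(o['tcp_pos']))
s=grab('scene');t=grab('top')
a=cv2.resize(s['img'][212:258,230:300],None,fx=11,fy=11,interpolation=cv2.INTER_CUBIC)
cv2.imwrite('pics/g1.png',a)
E
```

```text
clock: 32.72
tcp_pos: [0.6203, -0.0081, 0.0354]
orientation: [2.11, 2.328, -0.0]
contact_force: [0.9, -0.2, -0.1]
grip_width: 0.0385
gripper_force: 0.0
clock: 33.35
tcp_pos: [0.618, -0.0083, 0.0355]
orientation: [-2.108, -2.324, 0.003]
contact_force: [-6.5, 0.7, 7.1]
grip_width: 0.0156
gripper_force: 31.4
[ 0.0007 -0.2616  0.0355]
```

```bash
python3 -m handwheel '[{"dp":[0,-0.002,0],"delta_rot":[0,0,0]},{"dp":[0,-0.002,-0.002],"delta_rot":[0,0,0]},{"dp":[0,-0.002,-0.006],"delta_rot":[0,0,0]},{"dp":[0,-0.002,-0.012],"delta_rot":[0,0,0]},{"dp":[0,-0.002,-0.02],"delta_rot":[0,0,0]},{"dp":[0,-0.002,-0.02],"delta_rot":[0,0,0]}]' 0 30
```

```text
clock: 34.2
tcp_pos: [0.6193, -0.0081, 0.0566]
orientation: [2.109, 2.327, 0.003]
contact_force: [0.2, 0.1, -0.2]
grip_width: 0.015
gripper_force: 29.2
```

The ball holds steady at 15.0 mm. I'll carry it to C.

Run:
```python
from h import *
print(status.get_obs()['grip_width']);plan([.520,-.2215,.11],YAW)
```

```text
0.014963482788697852
dp [-0.2026 -0.1196 -0.0537] rot [ 0.0022 -0.      0.0012] rows 3.8607542728905266 0.01359742623968688
```

```bash
python3 -m handwheel '[{"dp":[0,0,-0.03],"delta_rot":[0,0,0]},{"dp":[-0.02,-0.012,-0.054],"delta_rot":[0,0,0]},{"dp":[-0.06,-0.036,-0.054],"delta_rot":[0,0,0]},{"dp":[-0.1,-0.06,-0.054],"delta_rot":[0,0,0]},{"dp":[-0.14,-0.084,-0.054],"delta_rot":[0,0,0]},{"dp":[-0.18,-0.105,-0.054],"delta_rot":[0,0,0]},{"dp":[-0.203,-0.120,-0.054],"delta_rot":[0,0,0]},{"dp":[-0.203,-0.120,-0.054],"delta_rot":[0,0,0]},{"dp":[-0.203,-0.120,-0.054],"delta_rot":[0,0,0]}]' 0 30
python3 - <<'E'
from h import *
plan([.520,-.2215,.050],YAW)
s=grab('scene')
a=cv2.resize(s['img'][165:225,150:240],None,fx=8,fy=8,interpolation=cv2.INTER_CUBIC)
cv2.imwrite('pics/g2.png',a)
E
```

```text
clock: 35.33
tcp_pos: [0.5194, -0.2209, 0.1094]
orientation: [-2.109, -2.328, -0.001]
contact_force: [-0.2, 0.1, -0.6]
grip_width: 0.0153
gripper_force: 29.3
dp [-0.0007  0.0005  0.0594] rot [ 0.0004 -0.0007  0.002 ] rows 0.9501709618335313 0.011820058570323422
```

View pics/g2.png

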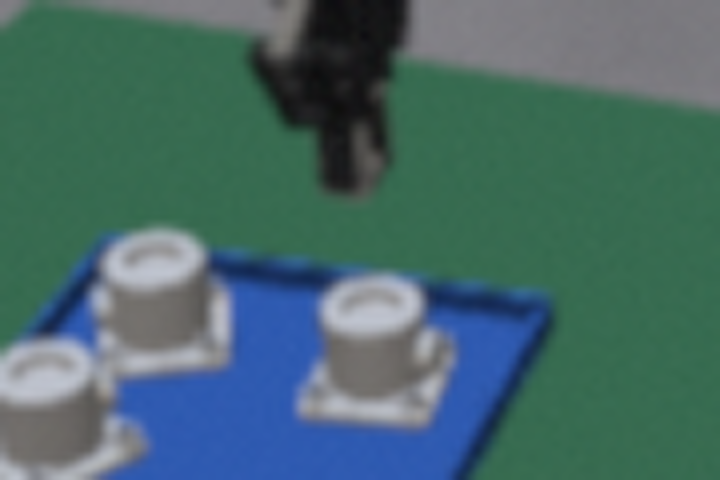

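That was the 14th and last picture: it shows the gripper over housing C, cup at (373,300), with the ball behind the near finger at (350,190). From here I check by numbers. I'll lower and release.

```bash
python3 -m handwheel '[{"dp":[-0.001,0.0005,0.025],"delta_rot":[0,0,0]},{"dp":[-0.001,0.0005,0.045],"delta_rot":[0,0,0]},{"dp":[-0.001,0.0005,0.055],"delta_rot":[0,0,0]},{"dp":[-0.001,0.0005,0.058],"delta_rot":[0,0,0]},{"dp":[-0.001,0.0005,0.058],"delta_rot":[0,0,0]}]' 0 30
python3 -m handwheel '[{"dp":[0,0,0],"delta_rot":[0,0,0]},{"dp":[0,0,0],"delta_rot":[0,0,0]},{"dp":[0,0,0],"delta_rot":[0,0,0]},{"dp":[0,0,-0.03],"delta_rot":[0,0,0]},{"dp":[0,0,-0.08],"delta_rot":[0,0,0]},{"dp":[0,0,-0.1],"delta_rot":[0,0,0]}]' 0.35
python3 - <<'E'
from h import *
plan([.6175,-.0075,.10],YAW)
E
```

```text
clock: 36.0
tcp_pos: [0.5195, -0.2231, 0.0517]
orientation: [2.11, 2.327, 0.0]
contact_force: [0.3, 0.3, -0.7]
grip_width: 0.0156
gripper_force: 29.3
clock: 36.75
tcp_pos: [0.5203, -0.2237, 0.154]
orientation: [2.108, 2.325, 0.003]
contact_force: [0.5, 0.1, -0.4]
grip_width: 0.03
gripper_force: 0.0
dp [0.2058 0.1176 0.0542] rot [0.0033 0.0012 0.0006] rows 3.8905358216023913 0.019044948955240167
```

```bash
python3 -m handwheel '[{"dp":[0.206,0.118,0],"delta_rot":[0,0,0]},{"dp":[0.206,0.118,0],"delta_rot":[0,0,0]},{"dp":[0.206,0.118,0],"delta_rot":[0,0,0]},{"dp":[0.206,0.118,0.0],"delta_rot":[0,0,0]},{"dp":[0.206,0.118,0.03],"delta_rot":[0,0,0]},{"dp":[0.206,0.118,0.054],"delta_rot":[0,0,0]},{"dp":[0.206,0.118,0.054],"delta_rot":[0,0,0]}]' 0.45
cat >> h.py <<'E'
def diff(n,xyz,ref,rad=7):
    f=grab(n);u=proj(f,xyz);x,y=np.round(u).astype(int)
    d=np.abs(f['img'].astype(int)-cv2.imread(ref).astype(int)).max(2)
    w=d[y-rad:y+rad+1,x-rad:x+rad+1]; ys,xs=np.where(w>30)
    print(n,'expected',u,'changed',len(xs)); 
    if len(xs): print('centroid',x-rad+xs.mean(),y-rad+ys.mean(),'x',xs.min()+x-rad,xs.max()+x-rad,'y',ys.min()+y-rad,ys.max()+y-rad)
    print('\n'.join(' '.join('%3d'%v for v in r_) for r_ in w))
    return f
E
python3 - <<'E'
from h import *
diff('scene',[.5205,-.222,.054],'pics/scene0.png'); diff('top',[.5205,-.222,.054],'pics/top0.png')
plan(st(.0005,-.261,.0345),YAW)
E
```

```text
clock: 37.62
tcp_pos: [0.6149, -0.0061, 0.0955]
orientation: [-2.108, -2.326, 0.005]
contact_force: [0.3, -0.4, 0.4]
grip_width: 0.0387
gripper_force: 0.0
scene expected [195.9616 201.7955] changed 11
centroid 196.0909090909091 203.1818181818182 x 194 198 y 202 204
  2   4   4   3   3   3   1   5   5   4   5   6   3   4   1
  5   3   3   3   2   4   3   3   4   6   4   2   4   4   4
  3   3   3   3   4   2   2   3   3   5   3   3   2   3   1
  4   4   1   4   4   6   4   1   2   5   5   5   5   5   4
  7   3   3   4   1   9  17  13   3   3   5   3   3   6   3
  4   4   4   3   7  24  27  23  14   2   5   5   4   3   5
  4   3   4   4   4  10   8   7   8  10   1   5   5   6   2
  4   4   5   5   2  12  17  27  44  34   6   5   5   4   1
  6   6   6   3  17  51  73  83  82  40   5   6   7   5   3
  4   5   5   5  10  36  67  77  50  13   5   7   4   5   3
  7   5   7   5   3   6  21  25  11   4   6   6   4   3   4
  4   6   4   4   4   4   3   2   2   5   5   4   3   3   5
  4   5   4   4   2   3   5   4   4   4   4   1   3   5   5
  5   3   4   5   5   2   2   4   4   4   3   3   4   
[... 477 characters left out ...]
 4   4   4   6   4  37  55  46  48  25   1   5   3   7   5
  6   4   4   4  34  57  48  46  46  40  10   4   2   2   5
  3   4   4   5  52  62  43  44  47  46  14   4   5   4   3
  5   5   5   5  38  66  51  50  43  38   5   5   4   5   5
  4   4   5   5   3  29  59  61  33   9   5   4   4   4   6
  3   6   5   4   4   5   6   4   3   3   4   5   6   4   2
  7   7   4   4   4   4   3   6   4   4   4   6   6   1   5
  3   6   4   4   5   7   4   4   6   5   3   8   4   4   3
  5   4   5   3   5   5   4   5   4   4   5   5   4   4   5
  3   4   5   3   7   5   6   5   2   3   4   4   6   4   2
dp [-0.0011  0.001   0.0634] rot [0.     0.0002 0.0005] rows 1.0142213868393124 0.0029271823104032907
```

The ball sits in C, changed disc at top (327.4,213.6). Now the next one.

```bash
python3 -m handwheel '[{"dp":[-0.001,0.001,0.03],"delta_rot":[0,0,0]},{"dp":[-0.001,0.001,0.05],"delta_rot":[0,0,0]},{"dp":[-0.001,0.001,0.057],"delta_rot":[0,0,0]},{"dp":[-0.001,0.001,0.057],"delta_rot":[0,0,0]},{"dp":[-0.001,0.001,0.057],"delta_rot":[0,0,0]}]' 0.45
python3 - <<'E'
from h import *
plan(st(.0006,-.2615,.0353),YAW)
E
```

```text
clock: 38.35
tcp_pos: [0.6183, -0.0075, 0.0413]
orientation: [2.109, 2.327, 0.001]
contact_force: [-0.6, -0.6, 0.1]
grip_width: 0.0386
gripper_force: 0.0
dp [-0.0007 -0.0005  0.006 ] rot [0.0013 0.0001 0.0009] rows 0.09733345263588325 0.008474810926217222
```

```bash
python3 -m handwheel '[{"dp":[-0.001,-0.0005,0.004],"delta_rot":[0,0,0]},{"dp":[-0.001,-0.0005,0.006],"delta_rot":[0,0,0]},{"dp":[-0.001,-0.0005,0.006],"delta_rot":[0,0,0]}]' 0.45
python3 -m handwheel '[{"dp":[0,0,0],"delta_rot":[0,0,0]},{"dp":[0,0,0],"delta_rot":[0,0,0]},{"dp":[0,0,0],"delta_rot":[0,0,0]},{"dp":[0,0,0],"delta_rot":[0,0,0]},{"dp":[0,0,0],"delta_rot":[0,0,0]}]' 0 30
python3 -m handwheel '[{"dp":[0,0,-0.002],"delta_rot":[0,0,0]},{"dp":[0,0,-0.006],"delta_rot":[0,0,0]},{"dp":[0,0,-0.015],"delta_rot":[0,0,0]},{"dp":[0,0,-0.04],"delta_rot":[0,0,0]},{"dp":[0,0,-0.07],"delta_rot":[0,0,0]},{"dp":[0,0,-0.09],"delta_rot":[0,0,0]},{"dp":[0,0,-0.09],"delta_rot":[0,0,0]}]' 0 30
python3 - <<'E'
from h import *
plan([.517,-.325,.12],YAW)
E
```

```text
clock: 38.72
tcp_pos: [0.6171, -0.0084, 0.0344]
orientation: [-2.11, -2.327, 0.0]
contact_force: [0.0, 0.1, -0.4]
grip_width: 0.0383
gripper_force: 0.0
clock: 39.35
tcp_pos: [0.6178, -0.0086, 0.0353]
orientation: [2.11, 2.327, 0.001]
contact_force: [-1.5, 0.1, 5.4]
grip_width: 0.0157
gripper_force: 31.3
clock: 40.22
tcp_pos: [0.6181, -0.0084, 0.126]
orientation: [2.109, 2.326, 0.003]
contact_force: [0.0, -0.3, -0.8]
grip_width: 0.0152
gripper_force: 29.3
dp [-0.3052 -0.1317  0.0055] rot [ 0.0027 -0.0002  0.0011] rows 5.318921828484771 0.015504966926949939
```

```bash
python3 -m handwheel '[{"dp":[-0.04,-0.017,0],"delta_rot":[0,0,0]},{"dp":[-0.09,-0.039,0],"delta_rot":[0,0,0]},{"dp":[-0.14,-0.06,0],"delta_rot":[0,0,0]},{"dp":[-0.19,-0.082,0],"delta_rot":[0,0,0]},{"dp":[-0.24,-0.104,0],"delta_rot":[0,0,0]},{"dp":[-0.285,-0.123,0],"delta_rot":[0,0,0]},{"dp":[-0.305,-0.132,0],"delta_rot":[0,0,0]},{"dp":[-0.305,-0.132,0],"delta_rot":[0,0,0]},{"dp":[-0.305,-0.132,0.03],"delta_rot":[0,0,0]},{"dp":[-0.305,-0.132,0.055],"delta_rot":[0,0,0]},{"dp":[-0.305,-0.132,0.06],"delta_rot":[0,0,0]},{"dp":[-0.305,-0.132,0.06],"delta_rot":[0,0,0]}]' 0 30
python3 - <<'E'
from h import *
plan([.517,-.325,.051],YAW)
E
```

```text
clock: 41.72
tcp_pos: [0.5161, -0.3239, 0.0643]
orientation: [-2.108, -2.328, -0.0]
contact_force: [-0.5, 0.1, -0.5]
grip_width: 0.0151
gripper_force: 29.3
dp [-0.0012  0.0008  0.0133] rot [-0.0005 -0.0006  0.0021] rows 0.21466270248784222 0.012167524899888208
```

```bash
python3 -m handwheel '[{"dp":[-0.001,0.001,0.008],"delta_rot":[0,0,0]},{"dp":[-0.001,0.001,0.0125],"delta_rot":[0,0,0]},{"dp":[-0.001,0.001,0.0125],"delta_rot":[0,0,0]},{"dp":[-0.001,0.001,0.0125],"delta_rot":[0,0,0]}]' 0 30
python3 -m handwheel '[{"dp":[0,0,0],"delta_rot":[0,0,0]},{"dp":[0,0,0],"delta_rot":[0,0,0]},{"dp":[0,0,0],"delta_rot":[0,0,0]},{"dp":[0,0,-0.03],"delta_rot":[0,0,0]},{"dp":[0,0,-0.08],"delta_rot":[0,0,0]},{"dp":[0,0,-0.1],"delta_rot":[0,0,0]},{"dp":[0,0,-0.1],"delta_rot":[0,0,0]}]' 0.35
python3 - <<'E'
from h import *
plan([.6175,-.0075,.14],YAW)
E
```

```text
clock: 42.22
tcp_pos: [0.5169, -0.3258, 0.0522]
orientation: [2.11, 2.327, 0.0]
contact_force: [0.0, -0.2, -0.2]
grip_width: 0.0153
gripper_force: 29.3
clock: 43.1
tcp_pos: [0.5176, -0.3261, 0.1531]
orientation: [2.108, 2.326, 0.002]
contact_force: [-0.5, 0.1, -0.5]
grip_width: 0.0298
gripper_force: 0.0
dp [0.3072 0.1306 0.0131] rot [0.0024 0.001  0.0012] rows 5.345887438897386 0.015566842651043543
```

```bash
python3 -m handwheel '[{"dp":[0.307,0.13,0],"delta_rot":[0,0,0]},{"dp":[0.307,0.13,0],"delta_rot":[0,0,0]},{"dp":[0.307,0.13,0],"delta_rot":[0,0,0]},{"dp":[0.307,0.13,0],"delta_rot":[0,0,0]},{"dp":[0.307,0.13,0],"delta_rot":[0,0,0]},{"dp":[0.307,0.13,0.03],"delta_rot":[0,0,0]},{"dp":[0.307,0.13,0.07],"delta_rot":[0,0,0]},{"dp":[0.307,0.13,0.1],"delta_rot":[0,0,0]},{"dp":[0.307,0.13,0.107],"delta_rot":[0,0,0]},{"dp":[0.307,0.13,0.107],"delta_rot":[0,0,0]}]' 0.45
python3 - <<'E'
from h import *
diff('top',[.517,-.325,.054],'pics/top0.png',6)
plan(st(.0006,-.2615,.0353),YAW)
E
```

```text
clock: 44.35
tcp_pos: [0.6157, -0.0078, 0.0444]
orientation: [-2.11, -2.327, 0.002]
contact_force: [0.8, 0.8, -0.1]
grip_width: 0.0382
gripper_force: 0.0
top expected [358.1629 214.5006] changed 25
centroid 357.72 214.44 x 355 360 y 212 217
  6   6   7   6   6   6   6   7   6   9   7   3   3
  6   7   5   6   7   5   5   5   6   5   5   5   6
  3   5   8   5   6   8  14   7   5   5   8   5   7
  7   6   7   4  10  55  57  44  26   1   6   4   5
  4   7   8   5  60  59  46  45  60  23   7   6   7
  4   6   4  43  65  46  43  43  28   6   8   3   5
  7   6   6  29  64  47  45  41  33  11   4   7   6
  7   9   7   6  48  63  46  47  19   3   7   5   7
  1   7   5   7  17  46  38  43   7   7   4   5   5
  6   4   6   4   5   4   6   5   6   7   6   6   5
  7   7   4   5   5   4   5   9   6   6   5   9   6
  7   6   5   5   5   6   8   6   5   4   6   6   7
  5   6   8   4   8   5   7   6   7   6   5   7   6
dp [-0.0006  0.0015  0.01  ] rot [0.0003 0.0002 0.0005] rows 0.16260908372822538 0.003397317789137403
```

B is filled too. Third ball.

```bash
python3 -m handwheel '[{"dp":[-0.001,0.001,0.006],"delta_rot":[0,0,0]},{"dp":[-0.001,0.001,0.009],"delta_rot":[0,0,0]},{"dp":[-0.001,0.001,0.009],"delta_rot":[0,0,0]},{"dp":[-0.001,0.001,0.009],"delta_rot":[0,0,0]}]' 0.45
python3 -m handwheel '[{"dp":[0,0,0],"delta_rot":[0,0,0]},{"dp":[0,0,0],"delta_rot":[0,0,0]},{"dp":[0,0,0],"delta_rot":[0,0,0]},{"dp":[0,0,0],"delta_rot":[0,0,0]},{"dp":[0,0,0],"delta_rot":[0,0,0]}]' 0 30
```

```text
clock: 44.9
tcp_pos: [0.6174, -0.0083, 0.0362]
orientation: [2.11, 2.327, 0.0]
contact_force: [-0.7, -0.4, 0.3]
grip_width: 0.0385
gripper_force: 0.0
clock: 45.52
tcp_pos: [0.6175, -0.0083, 0.0362]
orientation: [2.11, 2.327, 0.001]
contact_force: [0.8, 0.5, 3.3]
grip_width: 0.0154
gripper_force: 29.4
```

Close to the earlier grips (15.6), so I'll lift. I'll also check housing A again before placing.

```bash
python3 -m handwheel '[{"dp":[0,0,-0.002],"delta_rot":[0,0,0]},{"dp":[0,0,-0.006],"delta_rot":[0,0,0]},{"dp":[0,0,-0.015],"delta_rot":[0,0,0]},{"dp":[0,0,-0.04],"delta_rot":[0,0,0]},{"dp":[0,0,-0.07],"delta_rot":[0,0,0]},{"dp":[0,0,-0.09],"delta_rot":[0,0,0]},{"dp":[0,0,-0.09],"delta_rot":[0,0,0]}]' 0 30
python3 - <<'E'
from h import *
f=grab('top',save='topA.png');x=hsv(f);M=np.zeros(x.shape[:2],bool);M[165:240,300:378]=1
print(blobs(M&(x[...,1]<90)&(x[...,2]>110),20))
plan([.605,-.329,.12],YAW)
E
```

```text
clock: 46.4
tcp_pos: [0.618, -0.0084, 0.1275]
orientation: [2.109, 2.326, 0.003]
contact_force: [0.4, 0.7, -0.9]
grip_width: 0.0153
gripper_force: 29.3
[(array([355.93, 190.68]), [346, 182, 20, 19, 237]), (array([355.93, 215.16]), [346, 205, 20, 21, 249]), (array([325.68, 214.21]), [317, 206, 18, 18, 249])]
dp [-0.3181 -0.0436  0.0061] rot [ 0.0006 -0.0005  0.0011] rows 5.138073344860248 0.007236380160187396
```

```bash
python3 -m handwheel '[{"dp":[-0.04,-0.006,0],"delta_rot":[0,0,0]},{"dp":[-0.09,-0.012,0],"delta_rot":[0,0,0]},{"dp":[-0.14,-0.019,0],"delta_rot":[0,0,0]},{"dp":[-0.19,-0.026,0],"delta_rot":[0,0,0]},{"dp":[-0.24,-0.033,0],"delta_rot":[0,0,0]},{"dp":[-0.29,-0.04,0],"delta_rot":[0,0,0]},{"dp":[-0.318,-0.0435,0],"delta_rot":[0,0,0]},{"dp":[-0.318,-0.0435,0],"delta_rot":[0,0,0]},{"dp":[-0.318,-0.0435,0.03],"delta_rot":[0,0,0]},{"dp":[-0.318,-0.0435,0.055],"delta_rot":[0,0,0]},{"dp":[-0.318,-0.0435,0.062],"delta_rot":[0,0,0]},{"dp":[-0.318,-0.0435,0.062],"delta_rot":[0,0,0]}]' 0 30
python3 - <<'E'
from h import *
plan([.605,-.329,.051],YAW)
E
```

```text
clock: 47.95
tcp_pos: [0.605, -0.3281, 0.0634]
orientation: [-2.108, -2.327, 0.0]
contact_force: [0.3, 0.4, 0.7]
grip_width: 0.0148
gripper_force: 29.3
dp [-0.0009 -0.0001  0.0124] rot [-0.001  -0.0009  0.0018] rows 0.1995157655399463 0.012120037274575725
```

```bash
python3 -m handwheel '[{"dp":[-0.001,0,0.008],"delta_rot":[0,0,0]},{"dp":[-0.001,0,0.012],"delta_rot":[0,0,0]},{"dp":[-0.001,0,0.012],"delta_rot":[0,0,0]},{"dp":[-0.001,0,0.012],"delta_rot":[0,0,0]}]' 0 30
python3 -m handwheel '[{"dp":[0,0,0],"delta_rot":[0,0,0]},{"dp":[0,0,0],"delta_rot":[0,0,0]},{"dp":[0,0,0],"delta_rot":[0,0,0]},{"dp":[0,0,-0.03],"delta_rot":[0,0,0]},{"dp":[0,0,-0.08],"delta_rot":[0,0,0]},{"dp":[0,0,-0.13],"delta_rot":[0,0,0]},{"dp":[0,0,-0.2],"delta_rot":[0,0,0]},{"dp":[0,0,-0.25],"delta_rot":[0,0,0]},{"dp":[0.3,-0.05,-0.25],"delta_rot":[0,0,0]},{"dp":[0.3,-0.05,-0.25],"delta_rot":[0,0,0]},{"dp":[0.3,-0.05,-0.25],"delta_rot":[0,0,0]},{"dp":[0.3,-0.05,-0.25],"delta_rot":[0,0,0]}]' 0.35
python3 -m handwheel '[{"dp":[0.1,-0.02,0],"delta_rot":[0,0,0]},{"dp":[0.1,-0.02,0],"delta_rot":[0,0,0]},{"dp":[0.1,-0.02,0],"delta_rot":[0,0,0]},{"dp":[0.1,-0.02,0],"delta_rot":[0,0,0]}]'
python3 - <<'E'
from h import *
for p in([.605,-.329,.054],[.517,-.325,.054],[.5205,-.222,.054]): f=diff('top',p,'pics/topA.png' if p[0]>.6 else 'pics/top0.png',5)
x=hsv(f);M=np.zeros(x.shape[:2],bool);M[165:240,300:378]=1
print(blobs(M&(x[...,1]<90)&(x[...,2]>110),20)); dial(f=f)
H=x[...,0];M[:]=0;M[220:255,230:265]=1;print('brass',blobs(M&(H>10)&(H<28)&(x[...,1]>90),4))
E
```

```text
clock: 48.45
tcp_pos: [0.6053, -0.3302, 0.0523]
orientation: [2.11, 2.327, 0.0]
contact_force: [-0.2, 0.6, 0.2]
grip_width: 0.0158
gripper_force: 29.3
clock: 49.95
tcp_pos: [0.5394, -0.0868, 0.3019]
orientation: [-2.11, -2.327, -0.001]
contact_force: [0.4, 1.4, 0.2]
grip_width: 0.0298
gripper_force: 0.0
clock: 50.45
tcp_pos: [0.5106, 0.008, 0.3022]
orientation: [2.111, 2.326, 0.0]
contact_force: [0.3, -0.4, -0.1]
grip_width: 0.0298
gripper_force: 0.0
top expected [358.5192 188.9996] changed 25
centroid 358.4 189.04 x 356 361 y 187 191
  4   4   2   4   4   3   5   2   3   3   3
  2   5   4   4   3   5   3   3   6   5   5
  3   1   4  16  24  16   9   5   1   3   2
  1   4  22  52  54  54  50  11   3   5   3
  3   4  62  67  54  54  49  29   6   3   4
  3   3  68  66  55  51  50  42  12   2   1
  3   5  68  75  54  52  51  45  11   1   4
  4   0  29  52  63  54  41  14   3   2   4
  5   3   3   3  30  11   5   4   4   4   4
  4   2   1   4   4   4   5   4   4   4   3
  6   3   3   2   1   4   3   3   3   1   3
top expected [358.1629 214.5006] changed 28
centroid 357.7857142857143 214.
[... 946 characters left out ...]
  1  32  60  64  38   9   2   2   3
  2   1   2   1   1   1   0   2   1   2   2
  1   1   2   1   1   1   2   1   1   0   0
  2   1   0   2   2   1   3   2   1   3   3
[(array([355.91, 190.64]), [346, 182, 20, 19, 236]), (array([355.97, 215.02]), [346, 205, 21, 21, 245]), (array([325.68, 214.21]), [317, 206, 18, 18, 249])]
blob [0.0151 0.0172 0.251 ] 105 rad 0.02287912942888616 ang from mark 2.4216515825692913
blob [-0.0199  0.0232  0.251 ] 35 rad 0.030571707509318632 ang from mark -2.4330852549444106
blob [-0.029  -0.0097  0.251 ] 4 rad 0.030604680519475763 ang from mark -1.2472441947318824
blob [-0.0526  0.005   0.251 ] 14 rad 0.052878488939017726 ang from mark -1.6660539670570271
brass []
```

All three cups hold a ball, the dial is closed, the hopper is upright and the tee was last seen standing in the bin. Handing in.

```bash
python3 -c "
from bench import r
print(r.hand_in())"
```

```text
the job is handed in; nothing more can be done
None
```

The job is handed in at about 50 s of the 210 s limit, and no verdict came back: the tee is in the right-hand small green bin, the hopper was emptied through the 24 mm hole and swung upright, the dial is closed, all three housings hold a ball, and the fourth ball stays in the chute.

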